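# Load the label roll on the bent axle of the dispenser

## Task

Load the label roll on the bench dispenser: thread its core over the turned-up end of the axle, ease it down and round the bend, and slide it along the axle until it sits on the hub with its side flush against the brake disc, then let go. Hold it only lightly in the bend, so that it can turn in the fingers, and never force it: the axle is thin. Keep hold of it instead of letting it drop down the end, and leave the other things on the worktop where they are.

Things in the scene. Friction and masses are not known exactly. Their poses are not given: they have to be found in the camera images.
- label_dispenser: Stainless bench label dispenser, fixed. Base plate 170 x 96 mm, 11 mm high; origin on the worktop, 6 mm to -x of the plate's middle, z up. Its 8 mm round steel axle lies along its x axis (y = 0), centre line 85 mm above the worktop, held at the -x end by a clamp on an upright plate (all there under 110 mm high). Tear bar along the front (y = -44 to -59 mm), 41 mm high.
- tip_near (a point): Where the rounded top of the axle's turned-up end is if the axle is pushed right in: x = +54, y = 0, z = 135 mm in the dispenser's frame. Below it the end is straight and upright down to z = 115 mm; then the axle bends through 90 degrees, centre line radius 30 mm, and runs level towards -x from a point 30 mm to -x of the tip.
- tip_far (a point): The same if it is drawn right out: x = +94 mm. Its clamp lets the axle be drawn out for wider rolls; the true tip, with bend and all, is anywhere between tip_near and tip_far on the line that joins them, and this is not measured: look or feel for it. It is clamped fast; do not shift it.
- roll_home (a point): Centre of the roll when fully home: x = -33, y = 0, z = 85 mm in the dispenser's frame (same axes), whatever the axle's setting. Face of the grey felt brake disc (42 mm) 12 mm further, at x = -45 mm; it gives, 1.5 N/mm and slowly, at most 4.5 mm. From the face a black hub, 10.4 mm thick, reaches 10 mm along the axle, then tapers to it over 6 mm.
- label_roll: Roll of paper labels on a cardboard core: rigid, 56 mm across, 24 mm wide, 0.05 to 0.09 kg, lying flat. A 12 mm bore runs through it along its z axis (both ways round alike); origin at its very centre, 12 mm above the worktop. Pinched across its diameter it swivels in the fingers about the line they close on: easily at 8 N of grip, stiffly at 25 N.
- marker_pen: Marker pen, black and white, 135 mm long and 17 mm thick, lying on the worktop in front of the dispenser. A bystander.
- tape_roll: Wide roll of cream masking tape, 100 mm across and 25 mm high with a large hole, lying flat to the left. A bystander.
- dose_cup: Small clear plastic cup, 50 mm wide and 60 mm high, at the back right. A bystander.
- spice_jar: Spice jar with a red cap, 47 mm wide and 97 mm high, standing at the back. A bystander.

How it is judged:
By the outcome, as a careful person would: the job done as asked, in the order asked, and still so for the second after the job is handed in, with the robot touching nothing.
It also fails if it takes over 72 s, if anything falls off the work surface, if the arm or the gripper's body presses on something with over 40 N, if the wrist force passes 120 N, or if a joint passes its speed limit or range.

## Robot

A 7-joint arm with a two-finger parallel gripper is mounted at the origin on a cart in front of the work surface, level with it; the furniture and walls round the work are solid. World frame = base frame: x ahead of the robot, y to its left, z up, the work surface at z = 0. Lengths are in m, angles in rad, forces in N, time in s.
With the tool pointing down it reaches from about 0.4 to 0.85 m from the base axis. Payload 10.4 kg.
Tool frame: the origin (TCP) lies on the centre line of the jaws, within the pads' length; the fingertips stand 11 mm ahead of it and the grasp point (between the pads) lies 8 mm behind it (manip.finger_overhang is the distance from the TCP to the fingertips, in m); z points along the fingers, y is the line along which they close (so a half turn about z gives the same grasp; the last joint's range is limited). The gripper opens to 85 mm and grips with 20 to 120 N. Pads are 22 mm wide; open, the fingers measure 114 mm over their backs; the gripper's body (76 mm by 85 mm) begins 54 mm behind the grasp point. The pads swing forward as they close: fully open they stand 13 mm farther back than shut.
Start: joints at [1.227, 0.332, -0.065, 1.46, 0.022, 1.35, -0.088], TCP at [0.197, -0.593, 0.242] pointing down, gripper open.
Joint ranges: [-2.6, 2.6], [-0.5, 2.12], [-1.47, 1.34], [0.16, 2.42], [-1.27, 4.41], [0.06, 2.06], [-2.6, 2.6]. Speed limits (rad/s): [2.22, 2.22, 2.79, 2.79, 3.14, 3.14, 3.14].

## Interface

Orientations are given as a unit quaternion [x, y, z, w].
In Python, from workcell import manip, imaging, workorder gives the robot as it stands.
- The arm moves only by the tool jog_arm, never from a script. Its argument "deltas" is a list of rows, each an object with "gripper": the opening, from 0 (shut) to 1 (fully open); "offset": the shift along the tool's x, y, z in m, a list of three; "rotation": the turn, a rotation vector about the tool's x, y, z in degrees, a list of three. In form: [{"gripper": gripper, "offset": [tx, ty, tz], "rotation": [ax, ay, az]}, ...]. A call has 1 to 20 rows; each row shifts and turns the commanded pose from where the row before left it, along the tool's axes as they then stand; what a row does not reach is not made up. A row lasts 1/10 s, in which the tool goes at most 50 mm and 8.59 degrees, less where a joint would pass 70% of its speed; a pose out of reach is approached as far as the arm can. A call with a gripper value outside its range is refused whole. The fingers move at their own pace and stop on an object; "newtons" is the grip in N (left out, the last holds). Time passes only in rows, so rows that do not move let the fingers close. It gives the time, the measured TCP pose, the force, the opening and the grip force at its end, in the units of the state.
- manip.get_obs(): the state, without advancing time (a new reading comes with each control period).
- imaging.camera(name): name is "scene" or "top" or "wrist"; returns the picture (384x512x3 uint8, blue, green, red); there is no depth.
- imaging.camera_model(name): a dict with "camera_matrix" (3x3 intrinsics, pixels), "world_to_cam" (4x4, takes a point from world to camera coordinates); the wrist camera has in their place "hand_eye" (4x4, takes a point from camera to tool coordinates, whose origin is the TCP and whose axes are the flange's). Camera axes: x right, y up, looking along -z (the intrinsics and any distortion apply to the point x, -y, -z); pixel columns grow to the right and rows downward; lengths in m; the calibration is good to about 2 mm. A picture is of the moment at which its call begins: read the wrist's pose just before it. camera_model takes no time and is no camera call.
- workorder.hand_in(): hands the job in; it is judged then, once.
The state is a dict: "clock": time; "joint_pos": joint angles; "joint_velocities": joint speeds; "tau": joint torques, N m; "position": TCP position; "ee_rot": TCP orientation; "ft_force": force on the tool from outside, world axes, zero at the start; "torque": the same for the moment, N m; "grip_width": opening from 0.0 (shut) to 1.0 (fully open); "grasp_force": force on a finger pad.
Only numpy, scipy, OpenCV 4.12 (cv2) and the standard library are available. Lean on these libraries where they do the work, as an engineer would, in place of code of your own. Each camera call takes 0.05 s, during which the arm holds its last target. There are 200 camera calls.

## Working session

There is one attempt and no reset: what is moved stays moved. The work goes in short steps, Python scripts to look and compute and a tool call to move; the robot and the scene stay as the last step left them, time stands still between calls to the robot, and variables do not carry over. Pictures are saved under pics/ and viewed, at most 10 in all, crops included, and the job is handed in when it is done.

Besides the shell and the picture viewer there is one more tool, called as name([rows], argument=value, ...), one row to a line, values as JSON. jog_arm: Moves the arm, as the interface text tells. Its arguments: {"type":"object","properties":{"deltas":{"type":"array","items":{"type":"object","properties":{"gripper":{"type":"number"},"offset":{"type":"array","items":{"type":"number"}},"rotation":{"type":"array","items":{"type":"number"}}}}},"newtons":{"type":"number"}},"required":["deltas"]}

```bash
ls; mkdir -p pics
python3 - <<'E'
from workcell import manip, imaging
import cv2,numpy as np
o=manip.get_obs(); print(o)
a=imaging.camera("scene");b=imaging.camera("top")
cv2.imwrite("pics/s0.png",a);cv2.imwrite("pics/t0.png",b)
for n in("scene","top","wrist"): print(n,imaging.camera_model(n))
E
```

```text
pics
{'clock': 0.0, 'joint_pos': array([ 1.22739499,  0.33290474, -0.06471363,  1.46094924,  0.02159203,
        1.34992743, -0.08853406]), 'joint_velocities': array([ 0.00092549, -0.00062459,  0.00018713, -0.00095525,  0.00075688,
        0.00042709, -0.00137622]), 'tau': array([-4.74846765e-04, -6.25430059e+01,  4.90575610e-02, -3.91606593e+01,
        1.62194244e-02,  9.79831471e-03, -2.81127433e-05]), 'position': array([ 0.19696618, -0.59275799,  0.24149166]), 'ee_rot': array([ 9.87163237e-01,  1.59712824e-01, -1.47783233e-04, -7.31965984e-04]), 'ft_force': array([-0.52979139, -0.17269188, -0.15173451]), 'torque': array([-0.03605305,  0.00286696, -0.01004156]), 'grasp_force': 0.0, 'grip_width': 0.9988948492075767}
scene {'camera_matrix': array([[491.10619369,   0.        , 261.08607267],
       [  0.        , 491.10619369, 199.6486725 ],
       [  0.        ,   0.        ,   1.        ]]), 'world_to_cam': array([[-0.44574794, -0.89513396, -0.00663082,  0.25534497],
       [ 0.59175023, -0.30021449,  0.74813296, -0.40753183],
       [-0.67166989,  0.32955494,  0.66351571, -1.03812
[... 340 characters left out ...]
66, -0.02081758,  0.13956783, -0.5577655 ],
       [-0.13932036,  0.01290558,  0.99016326, -1.31704384],
       [ 0.        ,  0.        ,  0.        ,  1.        ]])}
wrist {'camera_matrix': array([[273.19695362,   0.        , 253.32127212],
       [  0.        , 273.19695362, 191.50502369],
       [  0.        ,   0.        ,   1.        ]]), 'hand_eye': array([[-2.41066147e-04,  9.45599753e-01,  3.25332214e-01,
         8.46379556e-02],
       [ 9.99999870e-01,  3.74204994e-04, -3.46667281e-04,
         6.95368990e-04],
       [-4.49549435e-04,  3.25332088e-01, -9.45599720e-01,
        -1.32165693e-01],
       [ 0.00000000e+00,  0.00000000e+00,  0.00000000e+00,
         1.00000000e+00]])}
```

View pics/s0.png

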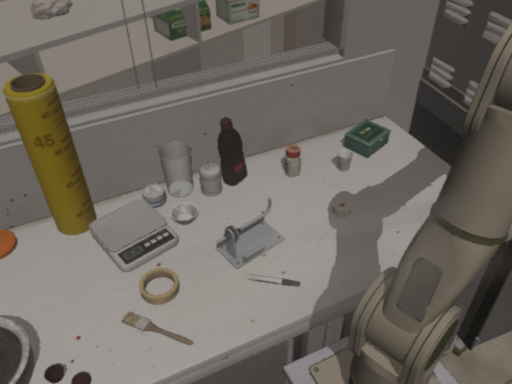

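View pics/t0.png

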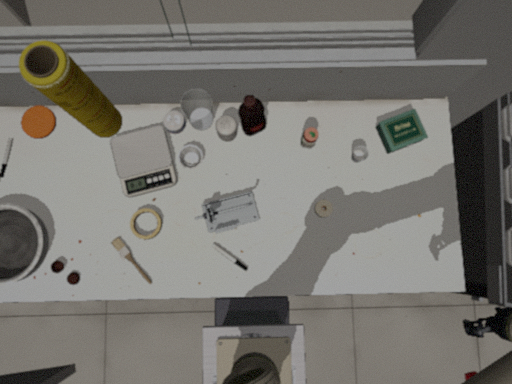

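Scene: the dispenser is at about (250,240), with its upturned tip near (268,203) and the roll at (342,208). Top: the dispenser is at about (232,212), the tip near (257,182) and the roll at (322,208). I'll zoom in on both.

Run:
```python
import cv2,numpy as np
a=cv2.imread("pics/s0.png")[185:270,205:300];b=cv2.imread("pics/t0.png")[170:240,190:270]
A=cv2.resize(a,None,fx=6,fy=6,interpolation=cv2.INTER_CUBIC)[:, :]
B=cv2.resize(b,None,fx=7,fy=7,interpolation=cv2.INTER_CUBIC)
cv2.imwrite("pics/s0c.png",A);cv2.imwrite("pics/t0c.png",B)
```

```text
(no output)
```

View pics/s0c.png

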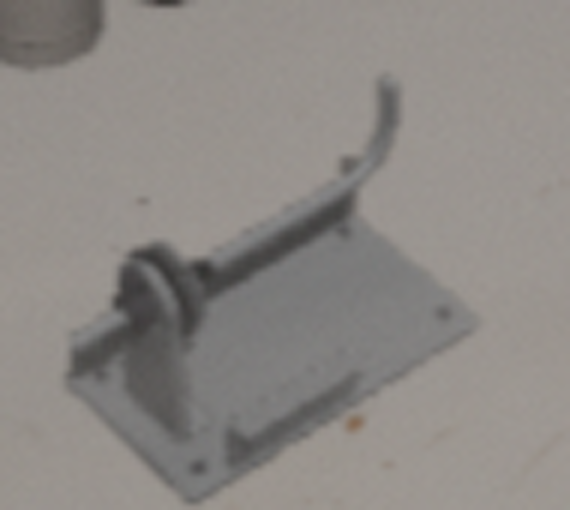

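View pics/t0c.png

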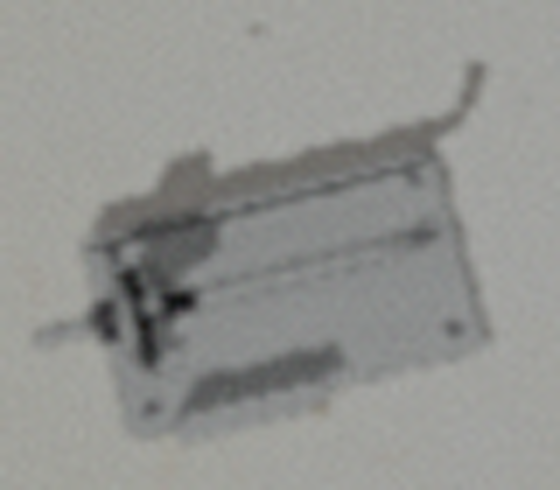

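The crops show the plate corners clearly. In the top crop they are at about (90,245), (440,150), (490,335) and (130,435). The tip is near (430,235) in the top crop and (388,80) in the scene crop. The thing at upper right in the top view is only a shadow.

```bash
cat > h.py <<'E'
import cv2,numpy as np
from scipy.spatial.transform import Rotation as R
from workcell import manip, imaging
def cam(n,o=None):
    m=imaging.camera_model(n);K=m["camera_matrix"]
    if n=="wrist":
        T=np.eye(4);T[:3,:3]=R.from_quat(o["ee_rot"]).as_matrix();T[:3,3]=o["position"];M=T@m["hand_eye"]
    else: M=np.linalg.inv(m["world_to_cam"])
    return K,M
def ray(n,p,o=None):
    K,M=cam(n,o);d=np.linalg.inv(K)@[p[0],p[1],1];d=M[:3,:3]@[d[0],-d[1],-d[2]];return M[:3,3],d/np.linalg.norm(d)
def plane(n,p,z,o=None):
    c,d=ray(n,p,o);return c+d*(z-c[2])/d[2]
def tri(r1,r2):
    A=0;b=0
    for c,d in(r1,r2):
        P=np.eye(3)-np.outer(d,d);A=A+P;b=b+P@c
    x=np.linalg.solve(A,b);return x,[np.linalg.norm((np.eye(3)-np.outer(d,d))@(x-c)) for c,d in(r1,r2)]
def proj(n,X,o=None):
    K,M=cam(n,o);q=np.linalg.inv(M)@np.r_[X,1];u=K@[q[0],-q[1],-q[2]];return u[:2]/u[2]
E
python3 - <<'E'
from h import *
np.set_printoptions(precision=4,suppress=True)
f=lambda x,y:((x+.5)/7-.5+190,(y+.5)/7-.5+170)
g=lambda x,y:((x+.5)/6-.5+205,(y+.5)/6-.5+185)
C=np.array([plane("top",f(*p),.011) for p in[(92,247),(437,152),(490,335),(130,435)]])[:,:2];print(C)
print([np.linalg.norm(C[i]-C[i-1]) for i in range(4)])
S=np.array([plane("scene",g(*p),.011) for p in[(350,208),(477,320),(195,497),(70,378)]])[:,:2];print(S)
print([np.linalg.norm(S[i]-S[i-1]) for i in range(4)])
for Q,ex in((C,(C[1]-C[0])+(C[2]-C[3])),(S,(S[0]-S[3])+(S[1]-S[2]))):
    ex=ex/np.linalg.norm(ex);o=Q.mean(0)-.006*ex;print("origin",o,"yaw",np.degrees(np.arctan2(ex[1],ex[0])),ex)
print("tip",tri(ray("top",f(432,235)),ray("scene",g(388,78))))
# roll
for n,c,w in(("top",(322,208),14),("scene",(342,208),16)):
    im=cv2.imread("pics/%s0.png"%n[0]);x,y=c;r=im[y-w:y+w,x-w:x+w].astype(int)
    bg=np.median(r.reshape(-1,3),0);print(n,bg)
    sc=r[:,:,2]-r[:,:,0];print(np.round(sc[::2,::1]))
E
```

```text
[[ 0.5338  0.1538]
 [ 0.5748 -0.0065]
 [ 0.4891 -0.029 ]
 [ 0.4468  0.1369]]
[np.float64(0.08865147133343335), np.float64(0.1654574525662562), np.float64(0.08862844270980372), np.float64(0.17127164022875277)]
[[ 0.5754 -0.0072]
 [ 0.482  -0.0262]
 [ 0.4435  0.1345]
 [ 0.5333  0.156 ]]
[np.float64(0.16859910258355096), np.float64(0.09524663101515546), np.float64(0.16517306513836333), np.float64(0.09237323497575323)]
origin [0.5096 0.0696] yaw -75.66669507843734 [ 0.2476 -0.9689]
origin [0.5071 0.0701] yaw -76.03310459635948 [ 0.2414 -0.9704]
tip (array([ 0.5211, -0.001 ,  0.1393]), [np.float64(0.001461346729692489), np.float64(0.0014613467296925012)])
top [105. 112. 115.]
[[ 2  2  3  2  5  3  1  2  3  2  6  6  4  5  6  6  5  6  5  7  4  6  7  6
   6  8  5  4]
 [ 2  2  2  4  2  4  4  2  1  3  6  8  8  8  7  6  6  8  8  3  3  5  4  3
   5  6  6  5]
 [ 4  4  1  5  3  2  5  5  5  8  7  5  9  9  3  6  5  3  8  5  7  7  8  4
   4  6  7  5]
 [ 3  5  4  3  4  6  4  8  8  4 11  9 15 20 21 17 19 20 15 14 12  7  5  6
   6  9  6  6]
 [ 4  3  4  4  9  9  5  7  7 18 19 24 22 21 17 19 21 19 18 19 17
[... 1766 characters left out ...]
  4  7  7  4  5  5  7 10 12 12 14 14 15 16 16 16 15 16 16 14 15 12
  10  7  6  6  6  8  5  6]
 [10  9  9  6  8  7  8  9  7 10 10  7  8  9  8 10 11 12 12  8  9  9  7  8
   8  7  8  6  7  7  6  7]
 [10 10 10  6  6  7  7  8 10 13 10  8  8  6  7  7 10 11  8  7  8  8 10  9
   7  7  7  9  6  6  7  7]
 [ 9  9  9  6  7  6  7  7  6  7  8  7 10  8 10 10 11 11 12 10  8  7  6  8
   8  7  7  7  8  8  9  5]
 [ 9 10  7  6  7  7  7  7  5  8  8  8  8  9  7  8  8  7  8  6  7  8  7  7
   7  7  8  8  6  8  6  8]
 [10  9  8  8  7  6  7  8  5  7  8  8  8  8  8  9  7  8  7  6  9  8  6  7
   8  7  8  8  8  6  6  7]
 [10 10  8  8  7  8  9  9  8  9  6  6  7  8  8  8  8  7  6  7  7  7  8  7
   8  7  8  7  7  7  8  7]]
```

Run:
```python
from h import *
np.set_printoptions(precision=4,suppress=True)
print("roll",plane("top",(323.4,208.3),.024), plane("scene",(342,205.5),.024), manip.finger_overhang)
o=manip.get_obs();print(R.from_quat(o["ee_rot"]).as_matrix())
```

```text
roll [ 0.5129 -0.2341  0.024 ] [ 0.5103 -0.2345  0.024 ] 0.011
[[ 0.949   0.3153 -0.0005]
 [ 0.3153 -0.949   0.0012]
 [-0.     -0.0013 -1.    ]]
```

jog_arm([
  {"gripper":1,"offset":[0,0,0],"rotation":[0,0,-8.57]},
  {"gripper":1,"offset":[0,0,0],"rotation":[0,0,-8.57]},
  {"gripper":1,"offset":[0,0,0],"rotation":[0,0,-8.57]},
  {"gripper":1,"offset":[0,0,0],"rotation":[0,0,-8.57]},
  {"gripper":1,"offset":[0,0,0],"rotation":[0,0,-8.57]},
  {"gripper":1,"offset":[0,0,0],"rotation":[0,0,-8.57]},
  {"gripper":1,"offset":[0,0,0],"rotation":[0,0,-8.57]},
  {"gripper":1,"offset":[0,0,0],"rotation":[0,0,-8.57]},
  {"gripper":1,"offset":[0,0,0],"rotation":[0,0,-8.57]},
  {"gripper":1,"offset":[0,0,0],"rotation":[0,0,-8.57]},
  {"gripper":1,"offset":[0,0,0],"rotation":[0,0,0]},
])

```text
clock: 1.2
position: [0.1969, -0.593, 0.2419]
ee_rot: [0.614, 0.789, 0.0, -0.0]
ft_force: [-0.5, 0.1, 1.0]
grip_width: 1.004
grasp_force: 0.0
```

jog_arm([
  {"gripper":1,"offset":[0.0226,0.0328,0.006]},
  {"gripper":1,"offset":[0.0226,0.0328,0.006]},
  {"gripper":1,"offset":[0.0226,0.0328,0.006]},
  {"gripper":1,"offset":[0.0226,0.0328,0.006]},
  {"gripper":1,"offset":[0.0226,0.0328,0.006]},
  {"gripper":1,"offset":[0.0226,0.0328,0.006]},
  {"gripper":1,"offset":[0.0226,0.0328,0.006]},
  {"gripper":1,"offset":[0.0226,0.0328,0.006]},
  {"gripper":1,"offset":[0.0226,0.0328,0.006]},
  {"gripper":1,"offset":[0.0226,0.0328,0.006]},
  {"gripper":1,"offset":[0.0226,0.0328,0.006]},
  {"gripper":1,"offset":[0.0226,0.0328,0.006]},
  {"gripper":0.85,"offset":[0,0,0]},
  {"gripper":0.85,"offset":[0,0,0]},
  {"gripper":0.85,"offset":[0,0,0]},
])

```text
schema error: expected keys gripper, offset, rotation
```

Run:
```python
from h import *
o=manip.get_obs();print(o)
a=imaging.camera("wrist");cv2.imwrite("pics/w1.png",a)
print(proj("wrist",[.512,-.234,.024],o))
```

```text
{'clock': 1.2, 'joint_pos': array([ 1.38418373,  0.34624358, -0.26685205,  1.45085657,  0.0915025 ,
        1.35749608,  1.3611196 ]), 'joint_velocities': array([-1.23272305e-02, -1.90807725e-03,  1.80865811e-02, -1.73821094e-03,
       -8.29794538e-03, -9.63078557e-05, -1.78098731e-01]), 'tau': array([ 2.43853144e-01, -6.27401376e+01, -3.05410221e+00, -3.91557813e+01,
        1.34974122e-01,  1.99643034e-02,  2.81958081e+00]), 'position': array([ 0.19691075, -0.59297302,  0.24185176]), 'ee_rot': array([ 6.14172040e-01,  7.89172061e-01,  2.61607727e-04, -3.08286098e-04]), 'ft_force': array([-0.53259044,  0.14509921,  1.01952751]), 'torque': array([-0.02582859, -0.00924569,  0.01356478]), 'grasp_force': 0.0, 'grip_width': 1.003840646499333}
[ 650.47388336 -102.88928495]
```

View pics/w1.png

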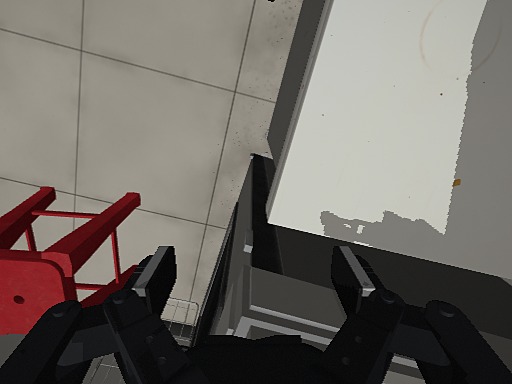

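The move was refused because each row needs all its keys, so the picture still shows the start area: floor and bench edge, with the fingertips at about (160,265) and (350,265). I'll resend it in full.

jog_arm([
  {"gripper":1,"offset":[0.0226,0.0328,0.006],"rotation":[0,0,0]},
  {"gripper":1,"offset":[0.0226,0.0328,0.006],"rotation":[0,0,0]},
  {"gripper":1,"offset":[0.0226,0.0328,0.006],"rotation":[0,0,0]},
  {"gripper":1,"offset":[0.0226,0.0328,0.006],"rotation":[0,0,0]},
  {"gripper":1,"offset":[0.0226,0.0328,0.006],"rotation":[0,0,0]},
  {"gripper":1,"offset":[0.0226,0.0328,0.006],"rotation":[0,0,0]},
  {"gripper":1,"offset":[0.0226,0.0328,0.006],"rotation":[0,0,0]},
  {"gripper":1,"offset":[0.0226,0.0328,0.006],"rotation":[0,0,0]},
  {"gripper":1,"offset":[0.0226,0.0328,0.006],"rotation":[0,0,0]},
  {"gripper":1,"offset":[0.0226,0.0328,0.006],"rotation":[0,0,0]},
  {"gripper":1,"offset":[0.0226,0.0328,0.006],"rotation":[0,0,0]},
  {"gripper":1,"offset":[0.0226,0.0328,0.006],"rotation":[0,0,0]},
  {"gripper":0.85,"offset":[0,0,0],"rotation":[0,0,0]},
  {"gripper":0.85,"offset":[0,0,0],"rotation":[0,0,0]},
  {"gripper":0.85,"offset":[0,0,0],"rotation":[0,0,0]},
])

```text
clock: 2.75
position: [0.5123, -0.2354, 0.1703]
ee_rot: [0.617, 0.787, -0.0, -0.0]
ft_force: [1.0, -0.7, -0.5]
grip_width: 0.85
grasp_force: 0.0
```

Run:
```python
from h import *
o=manip.get_obs();print(o["position"],o["ee_rot"],o["ft_force"],o["grip_width"])
a=imaging.camera("wrist");cv2.imwrite("pics/w2.png",a)
print(proj("wrist",[.512,-.234,.024],o))
```

```text
[ 0.51225788 -0.23543638  0.17026748] [ 6.16554929e-01  7.87311808e-01 -3.69415138e-04 -2.10422561e-05] [ 0.99934224 -0.74847512 -0.46196023] 0.8500433665484095
[252.77005122 178.87359145]
```

View pics/w2.png

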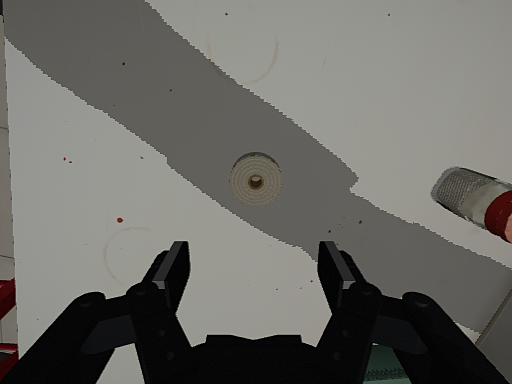

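The roll's top face is centred at about (255.5,182), which puts it at tool (-2,+3) mm from the TCP. This agrees with the top view. I'll descend now.

jog_arm([
  {"gripper":0.82,"offset":[-0.002,0.003,0.035],"rotation":[0,0,0]},
  {"gripper":0.82,"offset":[0,0,0.035],"rotation":[0,0,0]},
  {"gripper":0.82,"offset":[0,0,0.035],"rotation":[0,0,0]},
  {"gripper":0.82,"offset":[0,0,0.03],"rotation":[0,0,0]},
  {"gripper":0.82,"offset":[0,0,0.013],"rotation":[0,0,0]},
  {"gripper":0.82,"offset":[0,0,0.008],"rotation":[0,0,0]},
  {"gripper":0.82,"offset":[0,0,0.005],"rotation":[0,0,0]},
  {"gripper":0.82,"offset":[0,0,0],"rotation":[0,0,0]},
])

```text
clock: 3.6
position: [0.5167, -0.236, 0.0099]
ee_rot: [0.615, 0.788, 0.0, 0.001]
ft_force: [0.1, 0.2, 0.6]
grip_width: 0.819
grasp_force: 0.0
```

jog_arm([
  {"gripper":0.6,"offset":[0,0,0],"rotation":[0,0,0]},
  {"gripper":0.6,"offset":[0,0,0],"rotation":[0,0,0]},
  {"gripper":0.6,"offset":[0,0,0],"rotation":[0,0,0]},
  {"gripper":0.6,"offset":[0,0,0],"rotation":[0,0,0]},
  {"gripper":0.6,"offset":[0,0,0],"rotation":[0,0,0]},
  {"gripper":0.6,"offset":[0,0,0],"rotation":[0,0,0]},
], newtons=25)

```text
clock: 4.2
position: [0.5171, -0.236, 0.0107]
ee_rot: [0.615, 0.788, 0.0, 0.001]
ft_force: [-1.7, 0.3, 6.7]
grip_width: 0.652
grasp_force: 26.7
```

jog_arm([
  {"gripper":0.6,"offset":[0,0,-0.01],"rotation":[0,0,0]},
  {"gripper":0.6,"offset":[0,0,-0.035],"rotation":[0,0,0]},
  {"gripper":0.6,"offset":[0,0,-0.04],"rotation":[0,0,0]},
  {"gripper":0.6,"offset":[0,0,-0.04],"rotation":[0,0,0]},
  {"gripper":0.6,"offset":[0,0,-0.04],"rotation":[0,0,0]},
  {"gripper":0.6,"offset":[0,0,-0.035],"rotation":[0,0,0]},
  {"gripper":0.6,"offset":[0.02,0.009,-0.005],"rotation":[0,0,0]},
  {"gripper":0.6,"offset":[0.032,0.014,0],"rotation":[0,0,0]},
  {"gripper":0.6,"offset":[0.032,0.014,0],"rotation":[0,0,0]},
  {"gripper":0.6,"offset":[0.032,0.014,0],"rotation":[0,0,0]},
  {"gripper":0.6,"offset":[0.02,0.009,0],"rotation":[0,0,0]},
  {"gripper":0.6,"offset":[0.01,0.005,0],"rotation":[0,0,0]},
  {"gripper":0.6,"offset":[0,0,0],"rotation":[0,0,0]},
  {"gripper":0.6,"offset":[0,0,0],"rotation":[0,0,0]},
], newtons=25)

```text
clock: 5.6
position: [0.5437, -0.0795, 0.2144]
ee_rot: [0.616, 0.788, -0.0, 0.0]
ft_force: [-1.1, -1.3, -0.4]
grip_width: 0.654
grasp_force: 27.2
```

Run:
```python
from h import *
o=manip.get_obs();print(o["position"],o["ee_rot"],o["ft_force"],o["torque"],o["grip_width"],o["grasp_force"])
a=imaging.camera("wrist");cv2.imwrite("pics/w3.png",a)
import pickle;pickle.dump(o,open("w3.pkl","wb"))
print(proj("wrist",[.525,-.001,.135],o))
cv2.imwrite("pics/w3b.png",cv2.resize(a,(800,600),interpolation=cv2.INTER_CUBIC))
```

```text
[ 0.54366388 -0.07951244  0.21443976] [ 6.15576707e-01  7.88076892e-01 -3.04128240e-04  1.94402626e-04] [-1.12773482 -1.34293848 -0.4240767 ] [-0.02393609 -0.03065993  0.01230118] 0.6535174905388833 27.153006833977997
[253.51207658 101.01322251]
```

View pics/w3b.png

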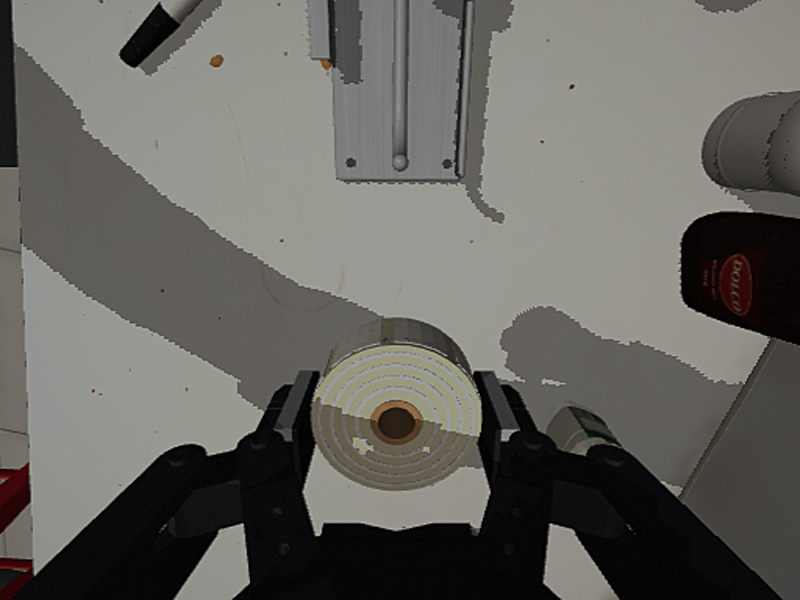

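The picture is clear. The tip's round end is at (400,161) in this 800-wide view, the axle runs straight up the image, and the held roll's bore is at (396,423). I'll compute the offset.

Run:
```python
from h import *
import pickle
np.set_printoptions(precision=4,suppress=True)
o=pickle.load(open("w3.pkl","rb"));M=R.from_quat(o["ee_rot"]).as_matrix();P=o["position"]
im=cv2.imread("pics/w3.png").astype(int);K=512/800
s=lambda x,y:((x+.5)*K-.5,(y+.5)*K-.5)
g=im.sum(2)//3
print(g[95:108,248:264])
tip=plane("wrist",s(400.3,161),.133,o)
bz=P[2]+.0013+.012
b=plane("wrist",s(396.5,423),bz,o)
print("tip",tip,"tool",M.T@(tip-P)); print("bore",b,"tool",M.T@(b-P))
# bottom corners of plate, and axle edges
for y in (5,20,40,60,80): 
    print(y, g[y,246:268])
for p in[(336.5,181),(463,181)]: print(M.T@(plane("wrist",s(*p),.011,o)-P))
# disp-frame coordinate of tip
ex=np.array([np.cos(np.radians(-75.85)),np.sin(np.radians(-75.85))]);O=np.array([.5085,.070]);d=tip[:2]-O;print("disp",d@ex,d@[-ex[1],ex[0]])
print("tool x yaw",np.degrees(np.arctan2(M[1,0],M[0,0])))
```

```text
[[124 126 126  94  91  92  88  80  76  69  62  48  73 132 124 121]
 [125 126 126  93  87  89  89  80  76  71  57  45  73 133 124 121]
 [124 127 126  94  84  84  78  71  67  62  53  42  73 133 124 121]
 [124 126 125  80  81  78  66  51  49  48  42  38  73 133 125 121]
 [126 126 125  78  71  76  96  95  92  85  66  29  71 133 124 122]
 [125 126 125  78  83 106 114 110 107 102  88  59  68 134 125 122]
 [125 126 124  81 106 119 121 118 114 109  98  73  70 135 125 122]
 [126 126 124  93 113 125 134 130 123 113 103  81  56  82 128 122]
 [125 126 125  95 115 128 144 144 122 114 104  82  62  91 130 122]
 [125 126 125  94 112 123 128 123 120 112 102  79  54  70 129 123]
 [125 127 124  82 107 116 119 117 124 117  97  72  62 113 128 124]
 [125 126 124  88  93 108 112 107 108 103  86  61  50 103 127 123]
 [126 125 130 122  71  87  97  94  90  84  67  49  89 133 125 123]]
tip [ 0.5271 -0.0018  0.133 ] tool [0.0794 0.0028 0.0814]
bore [ 0.5446 -0.0797  0.2277] tool [-0.0004  0.0009 -0.0133]
5 [121 122 119 122 123 122  91 110 122 136 127 114 104  88  64  74 126 121
 119 116 119 117]
20 [123 123 120 123 123 121  87 112 127 138 125 112 104  82  57  70 125 123
 120 117 119 118]
40 [124 125 124 123 119  88  95 116 133 137 124 112 100  75  59 106 123 123
 119 119 119 118]
60 [124 126 123 124 121 101  98 117 134 135 120 109  96  68  60 129 124 121
 119 119 120 119]
80 [125 126 124 124 121  79 104 120 127 120 116 108  91  64  73 130 124 120
 119 120 121 121]
[ 0.0628 -0.0444  0.2034]
[0.0628 0.0516 0.2034]
disp 0.07421343296668996 0.0004994208516116049
tool x yaw 104.0123251940498
```

The three checks agree: the tip is at dispenser x ≈ 74 mm, y ≈ 0. I'll move above the tip and then ease down.

jog_arm([
  {"gripper":0.6,"offset":[0.015,0.0019,0],"rotation":[0,0,0]},
  {"gripper":0.6,"offset":[0.025,0,0],"rotation":[0,0,0]},
  {"gripper":0.6,"offset":[0.025,0,0.015],"rotation":[0,0,0]},
  {"gripper":0.6,"offset":[0.0148,0,0.02],"rotation":[0,0,0]},
  {"gripper":0.6,"offset":[0,0,0.017],"rotation":[0,0,0]},
  {"gripper":0.6,"offset":[0,0,0.008],"rotation":[0,0,0]},
  {"gripper":0.6,"offset":[0,0,0],"rotation":[0,0,0]},
  {"gripper":0.6,"offset":[0,0,0],"rotation":[0,0,0]},
  {"gripper":0.6,"offset":[0,0,0],"rotation":[0,0,0]},
], newtons=25)

```text
clock: 6.55
position: [0.5268, -0.0006, 0.1552]
ee_rot: [0.615, 0.788, 0.0, 0.001]
ft_force: [-0.7, -0.3, -0.9]
grip_width: 0.651
grasp_force: 27.2
```

jog_arm([
  {"gripper":0.6,"offset":[0,0,0.003],"rotation":[0,0,0]},
  {"gripper":0.6,"offset":[0,0,0.002],"rotation":[0,0,0]},
  {"gripper":0.6,"offset":[0,0,0.002],"rotation":[0,0,0]},
  {"gripper":0.6,"offset":[0,0,0],"rotation":[0,0,0]},
])

```text
clock: 6.95
position: [0.5261, -0.0003, 0.147]
ee_rot: [0.615, 0.788, -0.0, -0.0]
ft_force: [-0.7, 0.5, -0.9]
grip_width: 0.65
grasp_force: 27.2
```

Run:
```python
from h import *
np.set_printoptions(precision=4,suppress=True)
o=manip.get_obs();M=R.from_quat(o["ee_rot"]).as_matrix();print(o["position"],o["ee_rot"],"Ftool",M.T@o["ft_force"],M.T@o["torque"])
print("tip in tool",M.T@([.5271,-.0018,.133]-o["position"]))
```

```text
[ 0.5261 -0.0003  0.147 ] [ 0.6151  0.7884 -0.0002 -0.0002] Ftool [ 0.6327 -0.6082  0.941 ] [0.0417 0.0464 0.0019]
tip in tool [-0.0017  0.0006  0.014 ]
```

jog_arm([
  {"gripper":0.6,"offset":[-0.001,0,0],"rotation":[0,0,0]},
  {"gripper":0.6,"offset":[0,0,0.002],"rotation":[0,0,0]},
  {"gripper":0.6,"offset":[0,0,0.002],"rotation":[0,0,0]},
  {"gripper":0.6,"offset":[0,0,0],"rotation":[0,0,0]},
])

```text
clock: 7.35
position: [0.5263, -0.0012, 0.143]
ee_rot: [0.615, 0.788, -0.0, -0.0]
ft_force: [-0.3, 0.3, -0.5]
grip_width: 0.658
grasp_force: 27.2
```

jog_arm([
  {"gripper":0.6,"offset":[0,0,0.001],"rotation":[0,0,0]},
  {"gripper":0.6,"offset":[0,0,0.001],"rotation":[0,0,0]},
  {"gripper":0.6,"offset":[0,0,0],"rotation":[0,0,0]},
])

```text
clock: 7.65
position: [0.5264, -0.0012, 0.1412]
ee_rot: [0.615, 0.788, -0.0, -0.0]
ft_force: [0.4, 0.4, -0.7]
grip_width: 0.65
grasp_force: 27.2
```

jog_arm([
  {"gripper":0.6,"offset":[0,0,0.003],"rotation":[0,0,0]},
  {"gripper":0.6,"offset":[0,0,0.003],"rotation":[0,0,0]},
  {"gripper":0.6,"offset":[0,0,0.003],"rotation":[0,0,0]},
  {"gripper":0.6,"offset":[0,0,0],"rotation":[0,0,0]},
])

```text
clock: 8.05
position: [0.5262, -0.0012, 0.1317]
ee_rot: [0.615, 0.788, -0.0, -0.0]
ft_force: [0.2, -0.2, -1.0]
grip_width: 0.647
grasp_force: 27.2
```

jog_arm([
  {"gripper":0.6,"offset":[0,0,0.003],"rotation":[0,0,0]},
  {"gripper":0.6,"offset":[0,0,0.003],"rotation":[0,0,0]},
  {"gripper":0.6,"offset":[0,0,0.002],"rotation":[0,0,0]},
  {"gripper":0.6,"offset":[0,0,0],"rotation":[0,0,0]},
])

```text
clock: 8.45
position: [0.5263, -0.0012, 0.1239]
ee_rot: [0.615, 0.788, -0.0, -0.0]
ft_force: [0.2, -0.2, -1.5]
grip_width: 0.648
grasp_force: 27.2
```

Run:
```python
from h import *
np.set_printoptions(precision=4,suppress=True)
o=manip.get_obs();M=R.from_quat(o["ee_rot"]).as_matrix();print(o["position"],o["ee_rot"],"Ftool",M.T@o["ft_force"],M.T@o["torque"])
a=imaging.camera("wrist");cv2.imwrite("pics/w4.png",a)
c=a[200:330,180:330];cv2.imwrite("pics/w4c.png",cv2.resize(c,None,fx=4,fy=4,interpolation=cv2.INTER_CUBIC))
```

```text
[ 0.5263 -0.0012  0.1239] [ 0.6151  0.7885 -0.0001 -0.0002] Ftool [-0.2096  0.11    1.5352] [ 0.0208  0.0158 -0.0229]
```

View pics/w4c.png

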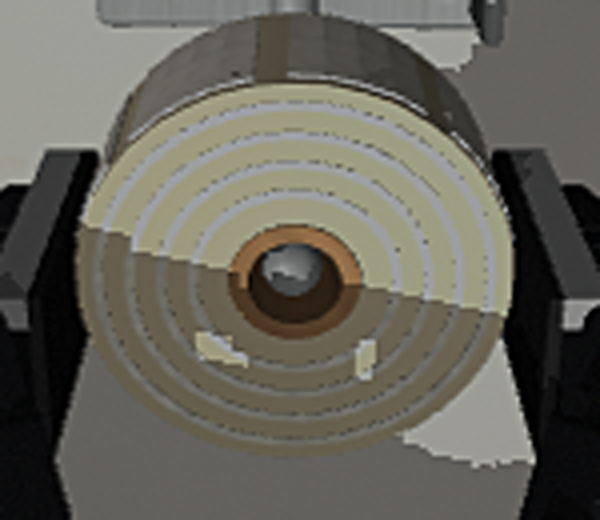

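The axle is inside the bore: tip circle at (291,269), bore at (294,283). Allowing for parallax, the tip is about 0.8 mm off towards +x. Next I'll compute the bend path for a straight 24 mm bore.

Run:
```python
import numpy as np
def cl(u): # u=arc length from z=135
    if u<20: return (0,135-u)
    a=(u-20)/30
    if a<np.pi/2: return (30-30*np.cos(a),115-30*np.sin(a))
    return (30+u-20-15*np.pi,85)
prev=None
for u in list(range(10,88,4)):
    P=np.array([cl(v) for v in np.linspace(max(u-12,0),u+12,60)])
    m=P.mean(0);d=np.linalg.svd(P-m)[2][0];d=d*np.sign(d[0]-d[1]);n=np.array([-d[1],d[0]])
    t=(P-m)@n;c=m+n*(t.max()+t.min())/2;c=c+d*((np.array(cl(u))-c)@d)
    print(u,c.round(1),"th",round(np.degrees(np.arctan2(d[0],-d[1]))),"res",round(np.ptp(t)/2,2),"step",None if prev is None else (c-prev).round(1));prev=c
```

```text
10 [  0. 125.] th 0 res 0.03 step None
14 [  0.2 121. ] th 1 res 0.27 step [ 0.2 -4. ]
18 [  0.5 117. ] th 3 res 0.61 step [ 0.3 -4. ]
22 [  1.  113.1] th 6 res 0.93 step [ 0.5 -3.9]
26 [  1.7 109.3] th 12 res 1.12 step [ 0.7 -3.8]
30 [  2.8 105.6] th 19 res 1.18 step [ 1.1 -3.7]
34 [  4.3 102. ] th 27 res 1.18 step [ 1.5 -3.5]
38 [ 6.2 98.7] th 34 res 1.18 step [ 2.  -3.3]
42 [ 8.6 95.7] th 42 res 1.18 step [ 2.4 -3. ]
46 [11.3 93. ] th 50 res 1.18 step [ 2.8 -2.7]
50 [14.4 90.8] th 57 res 1.18 step [ 3.1 -2.3]
54 [17.8 88.9] th 65 res 1.18 step [ 3.4 -1.9]
58 [21.4 87.5] th 72 res 1.18 step [ 3.6 -1.4]
62 [25.1 86.5] th 79 res 1.09 step [ 3.7 -1. ]
66 [29.  85.8] th 85 res 0.87 step [ 3.9 -0.7]
70 [32.9 85.4] th 88 res 0.53 step [ 3.9 -0.4]
74 [36.9 85.1] th 90 res 0.2 step [ 4.  -0.3]
78 [40.9 85. ] th 90 res 0.01 step [ 4.  -0.1]
82 [44.9 85. ] th 90 res 0.0 step [ 4. -0.]
86 [48.9 85. ] th 90 res 0.0 step [4. 0.]
```

jog_arm([
  {"gripper":0.6,"offset":[0.0008,0,0.001],"rotation":[0,0,0]},
  {"gripper":0.6,"offset":[0,0,0],"rotation":[0,0,0]},
  {"gripper":0.6,"offset":[0,0,0],"rotation":[0,0,0]},
  {"gripper":0.6,"offset":[0,0,0],"rotation":[0,0,0]},
], newtons=8)

```text
clock: 8.9
position: [0.5263, -0.0005, 0.1233]
ee_rot: [0.615, 0.788, -0.0, 0.0]
ft_force: [0.0, -1.1, -1.3]
grip_width: 0.653
grasp_force: 27.2
```

jog_arm([
  {"gripper":0.635,"offset":[0,0,0],"rotation":[0,0,0]},
  {"gripper":0.635,"offset":[0,0,0],"rotation":[0,0,0]},
], newtons=20)

```text
clock: 9.1
position: [0.5263, -0.0005, 0.1233]
ee_rot: [0.615, 0.788, -0.0, 0.0]
ft_force: [0.3, -0.3, -0.5]
grip_width: 0.653
grasp_force: 27.2
```

jog_arm([
  {"gripper":0.645,"offset":[0,0,0],"rotation":[0,0,0]},
  {"gripper":0.645,"offset":[0,0,0],"rotation":[0,0,0]},
], newtons=8)

```text
clock: 9.3
position: [0.5263, -0.0005, 0.1233]
ee_rot: [0.615, 0.788, -0.0, 0.0]
ft_force: [0.4, -1.1, -0.4]
grip_width: 0.653
grasp_force: 27.2
```

jog_arm([
  {"gripper":0.65,"offset":[0,0,0],"rotation":[0,0,0]},
  {"gripper":0.65,"offset":[0,0,0],"rotation":[0,0,0]},
], newtons=8)

```text
clock: 9.5
position: [0.5263, -0.0005, 0.1233]
ee_rot: [0.615, 0.788, -0.0, 0.0]
ft_force: [-0.6, -1.4, -0.8]
grip_width: 0.657
grasp_force: 27.2
```

jog_arm([
  {"gripper":0.655,"offset":[0,0,0],"rotation":[0,0,0]},
  {"gripper":0.655,"offset":[0,0,0],"rotation":[0,0,0]},
], newtons=8)

```text
clock: 9.7
position: [0.5263, -0.0005, 0.1233]
ee_rot: [0.615, 0.788, -0.0, 0.0]
ft_force: [-0.1, -0.8, -0.3]
grip_width: 0.657
grasp_force: 17.2
```

jog_arm([
  {"gripper":0.658,"offset":[0,0,0],"rotation":[0,0,0]},
  {"gripper":0.658,"offset":[0,0,0],"rotation":[0,0,0]},
], newtons=8)

```text
clock: 9.9
position: [0.5263, -0.0005, 0.1233]
ee_rot: [0.615, 0.788, -0.0, 0.0]
ft_force: [-0.6, -0.7, -0.7]
grip_width: 0.66
grasp_force: 10.7
```

The grip is now light, about 10 N. I'll start into the bend, checking the force often.

jog_arm([
  {"gripper":0.659,"offset":[0.0002,0,0.002],"rotation":[0,0,0]},
  {"gripper":0.659,"offset":[0.0001,0,0.002],"rotation":[0,0,0]},
  {"gripper":0.659,"offset":[0.0001,0,0.002],"rotation":[0,0,0]},
  {"gripper":0.659,"offset":[0.0002,0,0.002],"rotation":[0,0,0]},
  {"gripper":0.659,"offset":[0,0,0],"rotation":[0,0,0]},
])

```text
clock: 10.4
position: [0.5261, -0.0003, 0.1149]
ee_rot: [0.615, 0.788, -0.0, 0.0]
ft_force: [0.4, -5.1, -2.3]
grip_width: 0.663
grasp_force: 8.7
```

jog_arm([
  {"gripper":0.659,"offset":[0.0003,0,0.0019],"rotation":[0,0,0]},
  {"gripper":0.659,"offset":[0.0003,0,0.0019],"rotation":[0,0,0]},
  {"gripper":0.659,"offset":[0,0,0],"rotation":[0,0,0]},
])

```text
clock: 10.7
position: [0.5261, -0.0002, 0.1113]
ee_rot: [0.615, 0.788, -0.0, 0.0]
ft_force: [1.0, -6.1, -2.2]
grip_width: 0.663
grasp_force: 8.7
```

jog_arm([
  {"gripper":0.659,"offset":[0.0004,0,0.0019],"rotation":[0,0,0]},
  {"gripper":0.659,"offset":[0.0004,0,0.0019],"rotation":[0,0,0]},
  {"gripper":0.659,"offset":[0,0,0],"rotation":[0,0,0]},
])

```text
clock: 11.0
position: [0.526, 0.0009, 0.1077]
ee_rot: [0.615, 0.788, -0.0, 0.0]
ft_force: [1.4, -5.0, -1.3]
grip_width: 0.657
grasp_force: 6.7
```

jog_arm([
  {"gripper":0.658,"offset":[-0.001,0,0],"rotation":[0,0,0]},
  {"gripper":0.658,"offset":[0,0,0],"rotation":[0,0,0]},
])

```text
clock: 11.2
position: [0.526, 0.0008, 0.1077]
ee_rot: [0.615, 0.788, 0.0, -0.0]
ft_force: [-0.3, -2.7, 0.2]
grip_width: 0.659
grasp_force: 6.7
```

jog_arm([
  {"gripper":0.657,"offset":[0.0003,0,0.0018],"rotation":[0,0,0]},
  {"gripper":0.657,"offset":[0.0005,0,0.0018],"rotation":[0,0,0]},
  {"gripper":0.657,"offset":[0,0,0],"rotation":[0,0,0]},
])

```text
clock: 11.5
position: [0.5258, 0.0017, 0.1038]
ee_rot: [0.615, 0.789, 0.0, -0.0]
ft_force: [-0.4, -1.7, -1.1]
grip_width: 0.659
grasp_force: 6.1
```

jog_arm([
  {"gripper":0.657,"offset":[0.0007,0,0.0018],"rotation":[0,0,0]},
  {"gripper":0.657,"offset":[0.0008,0,0.0018],"rotation":[0,0,0]},
  {"gripper":0.657,"offset":[0,0,0],"rotation":[0,0,0]},
])

```text
clock: 11.8
position: [0.5253, 0.0031, 0.1001]
ee_rot: [0.615, 0.789, -0.0, -0.0]
ft_force: [0.1, -0.7, -1.6]
grip_width: 0.658
grasp_force: 2.8
```

```bash
cat > st.py <<'E'
from h import *
np.set_printoptions(precision=4,suppress=True)
o=manip.get_obs();M=R.from_quat(o["ee_rot"]).as_matrix()
ex=np.array([.2419,-.9703,0]);ey=np.array([.9703,.2419,0])
d=o["position"]-np.array([.5265,-.0010,0])
print(o["clock"],"s,y,zc",-d@ex*1e3,d@ey*1e3,(d[2]+.0013)*1e3,"Ftool",(M.T@o["ft_force"]).round(1),"T",M.T@o["torque"],o["grip_width"],o["grasp_force"])
E
python3 st.py
python3 - <<'E'
from h import *
a=imaging.camera("wrist");c=a[190:340,170:340]
cv2.imwrite("pics/w5c.png",cv2.resize(c,None,fx=4,fy=4,interpolation=cv2.INTER_CUBIC))
E
```

```text
11.8 s,y,zc 4.2731543331961355 -0.19415958216698415 101.38118100679274 Ftool [-0.7 -0.1  1.6] T [ 0.0449  0.0033 -0.0159] 0.6575756770370051 2.768113506026566
```

View pics/w5c.png

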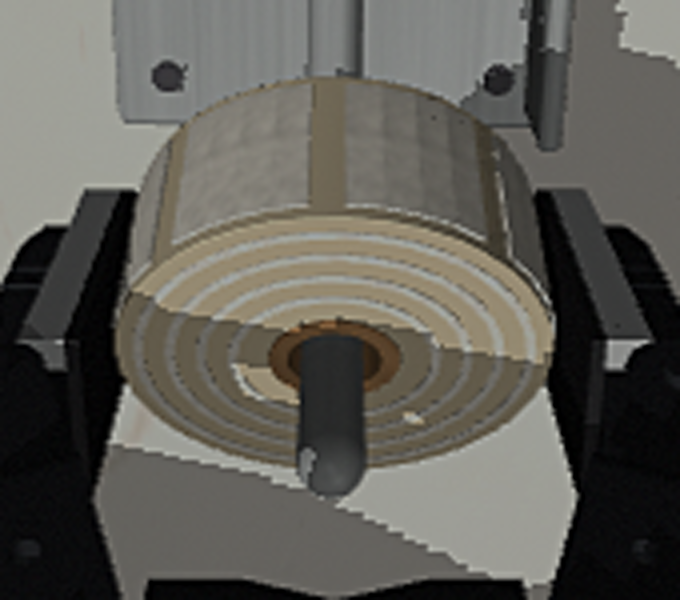

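The roll is tilting round the bend as intended, with the axle standing out of the bore at about (335,400). The grip has dropped to 2.8 N, so I'll tighten slightly and go on.

jog_arm([
  {"gripper":0.654,"offset":[0,0,0],"rotation":[0,0,0]},
  {"gripper":0.654,"offset":[0.0009,0,0.0015],"rotation":[0,0,0]},
  {"gripper":0.654,"offset":[0.001,0,0.0015],"rotation":[0,0,0]},
  {"gripper":0.654,"offset":[0,0,0],"rotation":[0,0,0]},
])

```text
clock: 12.25
position: [0.525, 0.0046, 0.0974]
ee_rot: [0.615, 0.788, -0.0, 0.0]
ft_force: [0.8, -1.1, -0.9]
grip_width: 0.655
grasp_force: 5.4
```

jog_arm([
  {"gripper":0.653,"offset":[0.0012,0,0.0015],"rotation":[0,0,0]},
  {"gripper":0.653,"offset":[0.0012,0,0.0014],"rotation":[0,0,0]},
  {"gripper":0.653,"offset":[0,0,0],"rotation":[0,0,0]},
])

```text
clock: 12.55
position: [0.5245, 0.0069, 0.0944]
ee_rot: [0.615, 0.788, -0.0, 0.0]
ft_force: [0.8, -1.8, -0.8]
grip_width: 0.656
grasp_force: 6.3
```

```bash
python3 st.py
```

```text
12.55 s,y,zc 8.136993518244788 -0.08015259277833442 95.72306106562631 Ftool [-2.   0.3  0.8] T [-0.0128 -0.4207 -0.0137] 0.6563964299190661 6.343393419483618
```

jog_arm([
  {"gripper":0.652,"offset":[0.0014,0,0.0014],"rotation":[0,0,0]},
  {"gripper":0.652,"offset":[0.0014,0,0.0013],"rotation":[0,0,0]},
  {"gripper":0.652,"offset":[0,0,0],"rotation":[0,0,0]},
])

```text
clock: 12.85
position: [0.5238, 0.0095, 0.0918]
ee_rot: [0.615, 0.788, -0.0, 0.0]
ft_force: [1.6, -4.7, 0.5]
grip_width: 0.657
grasp_force: 8.5
```

```bash
python3 st.py
```

```text
12.85 s,y,zc 10.882564772994439 -0.04907475597387759 93.09015157022453 Ftool [-4.9  0.4 -0.5] T [ 0.0238 -0.8057 -0.0302] 0.6571616810632638 8.52488370572246
```

jog_arm([
  {"gripper":0.652,"offset":[0.0015,0,0.0012],"rotation":[0,0,0]},
  {"gripper":0.652,"offset":[0.0016,0,0.0011],"rotation":[0,0,0]},
  {"gripper":0.652,"offset":[0,0,0],"rotation":[0,0,0]},
])

```text
clock: 13.15
position: [0.5229, 0.0126, 0.0894]
ee_rot: [0.615, 0.788, -0.0, 0.0]
ft_force: [1.4, -4.0, 0.1]
grip_width: 0.655
grasp_force: 8.5
```

```bash
python3 st.py
```

```text
13.15 s,y,zc 14.0809504281233 -0.15613698634666948 90.7165765977903 Ftool [-4.2  0.3 -0.1] T [ 0.0067 -0.8193  0.009 ] 0.6550416806599515 8.491237463240395
```

jog_arm([
  {"gripper":0.652,"offset":[0.0014,0,0.0013],"rotation":[0,0,0]},
  {"gripper":0.652,"offset":[0.0016,0,0.001],"rotation":[0,0,0]},
  {"gripper":0.652,"offset":[0,0,0],"rotation":[0,0,0]},
])

```text
clock: 13.45
position: [0.5222, 0.0159, 0.0872]
ee_rot: [0.615, 0.789, 0.0, -0.0]
ft_force: [1.5, -3.7, 1.1]
grip_width: 0.652
grasp_force: 8.3
```

```bash
python3 st.py
```

```text
13.45 s,y,zc 17.453250104945777 -0.09108954938297625 88.4552530949381 Ftool [-4.   0.6 -1.1] T [ 0.0374 -0.6748 -0.0279] 0.6516660477969334 8.336372138292063
```

jog_arm([
  {"gripper":0.652,"offset":[0.0017,0,0.0008],"rotation":[0,0,0]},
  {"gripper":0.652,"offset":[0.0018,0,0.0007],"rotation":[0,0,0]},
  {"gripper":0.652,"offset":[0,0,0],"rotation":[0,0,0]},
])

```text
clock: 13.75
position: [0.5212, 0.0193, 0.0856]
ee_rot: [0.615, 0.789, -0.0, -0.0]
ft_force: [1.5, -3.9, -1.5]
grip_width: 0.652
grasp_force: 8.1
```

```bash
python3 st.py
```

```text
13.75 s,y,zc 20.945947790128017 -0.200994021825716 86.86643806991424 Ftool [-4.2  0.5  1.5] T [ 0.0251 -0.6816 -0.0748] 0.6517178319111129 8.081644707308442
```

jog_arm([
  {"gripper":0.652,"offset":[0.0018,0,0.0004],"rotation":[0,0,0]},
  {"gripper":0.652,"offset":[0.0018,0,0.0003],"rotation":[0,0,0]},
  {"gripper":0.652,"offset":[0,0,0],"rotation":[0,0,0]},
])

```text
clock: 14.05
position: [0.5203, 0.0227, 0.0848]
ee_rot: [0.615, 0.789, -0.0, -0.0]
ft_force: [0.9, -3.1, -2.1]
grip_width: 0.648
grasp_force: 7.8
```

```bash
python3 st.py
```

```text
14.05 s,y,zc 24.46608128491185 -0.33019893806681677 86.09247451385582 Ftool [-3.2  0.1  2.1] T [ 0.0137 -0.6655 -0.01  ] 0.6483825101669175 7.789781308019883
```

jog_arm([
  {"gripper":0.652,"offset":[0.002,0,0.0003],"rotation":[0,0,0]},
  {"gripper":0.652,"offset":[0.002,0,0.0002],"rotation":[0,0,0]},
  {"gripper":0.652,"offset":[0,0,0],"rotation":[0,0,0]},
])

```text
clock: 14.35
position: [0.5192, 0.0266, 0.0842]
ee_rot: [0.615, 0.789, -0.0, -0.0]
ft_force: [0.4, -3.1, -3.7]
grip_width: 0.652
grasp_force: 7.5
```

```bash
python3 st.py
python3 - <<'E'
from h import *
a=imaging.camera("wrist");c=a[160:360,150:360]
cv2.imwrite("pics/w6c.png",cv2.resize(c,None,fx=3,fy=3,interpolation=cv2.INTER_CUBIC))
E
```

```text
14.35 s,y,zc 28.583356213071287 -0.40629284257149945 85.54001683865691 Ftool [-3.1 -0.3  3.7] T [ 0.006  -0.5553 -0.0224] 0.6522150362074207 7.503855838513118
```

View pics/w6c.png

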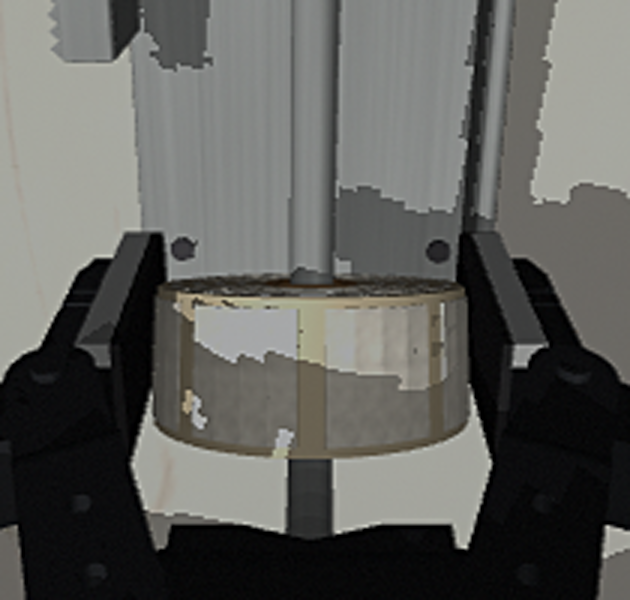

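The roll has nearly swung level: its leading face is at about (310,285), with the axle running straight ahead. A slight downward load says to ease down a little. All 10 pictures are now used, so I'll go by numbers from here.

jog_arm([
  {"gripper":0.652,"offset":[0.0015,0,0.0005],"rotation":[0,0,0]},
  {"gripper":0.652,"offset":[0.002,0,0.0004],"rotation":[0,0,0]},
  {"gripper":0.652,"offset":[0,0,0],"rotation":[0,0,0]},
])

```text
clock: 14.7
position: [0.5186, 0.0304, 0.0837]
ee_rot: [0.615, 0.789, 0.0, -0.0]
ft_force: [0.3, -1.4, -2.7]
grip_width: 0.653
grasp_force: 7.4
```

```bash
python3 st.py
```

```text
14.7 s,y,zc 32.354209065801975 -0.12151083039327495 84.96371924147411 Ftool [-1.4 -0.   2.7] T [ 0.1121 -0.2797 -0.0696] 0.6529492208163463 7.377960770900245
```

jog_arm([
  {"gripper":0.652,"offset":[0.002,0,0.0001],"rotation":[0,0,0]},
  {"gripper":0.652,"offset":[0.002,0,0],"rotation":[0,0,0]},
  {"gripper":0.652,"offset":[0,0,0],"rotation":[0,0,0]},
])

```text
clock: 15.0
position: [0.5175, 0.0342, 0.0835]
ee_rot: [0.615, 0.789, 0.0, -0.0]
ft_force: [-0.6, -1.1, -3.6]
grip_width: 0.653
grasp_force: 7.2
```

```bash
python3 st.py
```

```text
15.0 s,y,zc 36.36121460684031 -0.2014360748753922 84.79802352393298 Ftool [-0.9 -0.9  3.6] T [ 0.0503 -0.1722  0.0071] 0.6525190116380826 7.22127320645086
```

jog_arm([
  {"gripper":0.651,"offset":[0.002,0,0.0004],"rotation":[0,0,0]},
  {"gripper":0.651,"offset":[0.002,0,0.0003],"rotation":[0,0,0]},
  {"gripper":0.651,"offset":[0.003,0,0],"rotation":[0,0,0]},
  {"gripper":0.651,"offset":[0.003,0,0],"rotation":[0,0,0]},
  {"gripper":0.651,"offset":[0,0,0],"rotation":[0,0,0]},
])

```text
clock: 15.5
position: [0.515, 0.0444, 0.0829]
ee_rot: [0.615, 0.789, 0.0, -0.0]
ft_force: [-0.5, 0.7, -2.0]
grip_width: 0.658
grasp_force: 8.9
```

```bash
python3 st.py
```

```text
15.5 s,y,zc 46.80742306909495 -0.14218218924231937 84.16103580494861 Ftool [ 0.8 -0.3  2. ] T [0.0526 0.2046 0.0021] 0.6584970518577585 8.90513094214839
```

jog_arm([
  {"gripper":0.651,"offset":[0.004,0,0],"rotation":[0,0,0]},
  {"gripper":0.651,"offset":[0.004,0,0],"rotation":[0,0,0]},
  {"gripper":0.651,"offset":[0.004,0,0],"rotation":[0,0,0]},
  {"gripper":0.651,"offset":[0.004,0,0],"rotation":[0,0,0]},
  {"gripper":0.651,"offset":[0,0,0],"rotation":[0,0,0]},
])

```text
clock: 16.0
position: [0.5112, 0.0599, 0.0829]
ee_rot: [0.615, 0.789, 0.0, -0.0]
ft_force: [-1.0, 0.6, -2.5]
grip_width: 0.651
grasp_force: 8.9
```

```bash
python3 st.py
```

```text
16.0 s,y,zc 62.838764179087775 -0.10587102768532838 84.23994561767927 Ftool [ 0.9 -0.8  2.5] T [ 0.0257  0.2037 -0.0274] 0.6508261306263949 8.890003117412562
```

jog_arm([
  {"gripper":0.65,"offset":[0.003,0,0.0007],"rotation":[0,0,0]},
  {"gripper":0.65,"offset":[0.003,0,0.0008],"rotation":[0,0,0]},
  {"gripper":0.65,"offset":[0,0,0],"rotation":[0,0,0]},
])

```text
clock: 16.3
position: [0.5106, 0.0653, 0.0822]
ee_rot: [0.615, 0.789, 0.001, 0.001]
ft_force: [-1.7, 1.0, 5.5]
grip_width: 0.653
grasp_force: 11.2
```

```bash
python3 st.py
```

```text
16.3 s,y,zc 68.15780210561063 0.5678961562094343 83.50439513699091 Ftool [ 1.4 -1.4 -5.5] T [0.2949 0.2057 0.0021] 0.6528167006938825 11.193425513338298
```

jog_arm([
  {"gripper":0.65,"offset":[0.002,0,0.0007],"rotation":[0,0,0]},
  {"gripper":0.65,"offset":[0.002,0,0.0008],"rotation":[0,0,0]},
  {"gripper":0.65,"offset":[0,0,0],"rotation":[0,0,0]},
])

```text
clock: 16.6
position: [0.5098, 0.0686, 0.0809]
ee_rot: [0.615, 0.788, 0.0, 0.001]
ft_force: [-2.5, -0.9, 7.7]
grip_width: 0.651
grasp_force: 11.3
```

```bash
python3 st.py
```

```text
16.6 s,y,zc 71.58757970077617 0.644324511743842 82.16577718906368 Ftool [-0.3 -2.7 -7.7] T [ 0.3261 -0.1618  0.0521] 0.6509630544033523 11.281384272733703
```

jog_arm([
  {"gripper":0.65,"offset":[0,0,-0.0008],"rotation":[0,0,0]},
  {"gripper":0.65,"offset":[0,0,-0.0007],"rotation":[0,0,0]},
  {"gripper":0.65,"offset":[0,0,0],"rotation":[0,0,0]},
])

```text
clock: 16.9
position: [0.509, 0.0686, 0.0814]
ee_rot: [0.615, 0.788, 0.0, -0.0]
ft_force: [-0.5, 0.0, -0.9]
grip_width: 0.65
grasp_force: 10.6
```

```bash
python3 st.py
```

```text
16.9 s,y,zc 71.81668646480148 -0.1803268172083992 82.68667991147178 Ftool [ 0.2 -0.5  0.9] T [-0.0024 -0.04    0.0079] 0.649873832624754 10.63636363047408
```

jog_arm([
  {"gripper":0.65,"offset":[0,0,-0.0008],"rotation":[0,0,0]},
  {"gripper":0.65,"offset":[0,0,-0.0007],"rotation":[0,0,0]},
  {"gripper":0.65,"offset":[0,0,0],"rotation":[0,0,0]},
])

```text
clock: 17.2
position: [0.5091, 0.0686, 0.083]
ee_rot: [0.615, 0.788, 0.0, 0.0]
ft_force: [0.1, -0.6, 0.1]
grip_width: 0.655
grasp_force: 10.6
```

```bash
python3 st.py
```

```text
17.2 s,y,zc 71.70925925495928 -0.10343171416811883 84.27576577303101 Ftool [-0.6 -0.  -0.1] T [0.0418 0.0118 0.0114] 0.6546301687506848 10.6368825523532
```

jog_arm([
  {"gripper":0.65,"offset":[0,0,-0.0008],"rotation":[0,0,0]},
  {"gripper":0.65,"offset":[0,0,-0.0007],"rotation":[0,0,0]},
  {"gripper":0.65,"offset":[0,0,0],"rotation":[0,0,0]},
])

```text
clock: 17.5
position: [0.5089, 0.0684, 0.0842]
ee_rot: [0.615, 0.788, -0.0, -0.0]
ft_force: [0.9, -0.5, -4.8]
grip_width: 0.651
grasp_force: 10.8
```

```bash
python3 st.py
```

```text
17.5 s,y,zc 71.59025181372004 -0.3397435595247731 85.49730685565274 Ftool [-0.7  0.8  4.8] T [-0.1688 -0.0231 -0.0338] 0.650570182417788 10.75515515258303
```

jog_arm([
  {"gripper":0.65,"offset":[0,0.0007,0.0008],"rotation":[0,0,0]},
  {"gripper":0.65,"offset":[0,0.0007,0.0008],"rotation":[0,0,0]},
  {"gripper":0.65,"offset":[0,0,0],"rotation":[0,0,0]},
])

```text
clock: 17.8
position: [0.5105, 0.0689, 0.0829]
ee_rot: [0.615, 0.788, 0.0, 0.0]
ft_force: [0.1, -0.4, -0.8]
grip_width: 0.652
grasp_force: 11.0
```

```bash
python3 st.py
```

```text
17.8 s,y,zc 71.72269849750742 1.4404320431721105 84.15505967026644 Ftool [-0.4  0.   0.8] T [-0.0315  0.0103 -0.0191] 0.6515746842072361 11.04952834721189
```

jog_arm([
  {"gripper":0.65,"offset":[0,-0.0015,0],"rotation":[0,0,0]},
  {"gripper":0.65,"offset":[0,-0.0015,0],"rotation":[0,0,0]},
  {"gripper":0.65,"offset":[0,0,0],"rotation":[0,0,0]},
])

```text
clock: 18.1
position: [0.5074, 0.0681, 0.0829]
ee_rot: [0.615, 0.788, 0.0, 0.0]
ft_force: [0.5, 0.4, -1.2]
grip_width: 0.651
grasp_force: 11.0
```

```bash
python3 st.py
```

```text
18.1 s,y,zc 71.67582698182717 -1.8342621582288332 84.1921106011977 Ftool [0.3 0.5 1.2] T [-0.0128  0.0093  0.0231] 0.6514576387157807 11.045951347332448
```

jog_arm([
  {"gripper":0.65,"offset":[0,0.0016,0.0003],"rotation":[0,0,0]},
  {"gripper":0.65,"offset":[0.004,0,0],"rotation":[0,0,0]},
  {"gripper":0.65,"offset":[0.005,0,0],"rotation":[0,0,0]},
  {"gripper":0.65,"offset":[0.005,0,0],"rotation":[0,0,0]},
  {"gripper":0.65,"offset":[0.004,0,0],"rotation":[0,0,0]},
  {"gripper":0.65,"offset":[0,0,0],"rotation":[0,0,0]},
])

```text
clock: 18.7
position: [0.5044, 0.0869, 0.0825]
ee_rot: [0.615, 0.789, 0.0, -0.0]
ft_force: [0.3, -0.5, -1.1]
grip_width: 0.649
grasp_force: 11.1
```

```bash
python3 st.py
```

```text
18.7 s,y,zc 90.64969846680606 -0.1965465323738058 83.82168187720521 Ftool [-0.5  0.2  1.1] T [0.0471 0.0378 0.0491] 0.6488084487784552 11.05204272957053
```

jog_arm([
  {"gripper":0.65,"offset":[0.002,0,0],"rotation":[0,0,0]},
  {"gripper":0.65,"offset":[0.002,0,0],"rotation":[0,0,0]},
  {"gripper":0.65,"offset":[0,0,0],"rotation":[0,0,0]},
])

```text
clock: 19.0
position: [0.5036, 0.0901, 0.0825]
ee_rot: [0.615, 0.789, 0.0, 0.0]
ft_force: [0.6, 0.6, -0.9]
grip_width: 0.651
grasp_force: 11.1
```

```bash
python3 st.py
```

```text
19.0 s,y,zc 93.91635825463982 -0.19539776568429634 83.80014522907868 Ftool [0.5 0.8 0.9] T [-0.0275  0.0594  0.0016] 0.6512474819958542 11.05183749605203
```

jog_arm([
  {"gripper":0.65,"offset":[0.0015,0,0],"rotation":[0,0,0]},
  {"gripper":0.65,"offset":[0.0015,0,0],"rotation":[0,0,0]},
  {"gripper":0.65,"offset":[0,0,0],"rotation":[0,0,0]},
])

```text
clock: 19.3
position: [0.5029, 0.093, 0.0825]
ee_rot: [0.615, 0.789, 0.0, 0.0]
ft_force: [0.2, 0.1, -1.5]
grip_width: 0.65
grasp_force: 11.1
```

```bash
python3 st.py
```

```text
19.3 s,y,zc 96.92495193039484 -0.1881488062341552 83.80837453814155 Ftool [0.1 0.2 1.5] T [ 0.0263  0.0013 -0.013 ] 0.6499305193070087 11.051717086520512
```

jog_arm([
  {"gripper":0.65,"offset":[0.0015,0,0],"rotation":[0,0,0]},
  {"gripper":0.65,"offset":[0.0015,0,0],"rotation":[0,0,0]},
  {"gripper":0.65,"offset":[0,0,0],"rotation":[0,0,0]},
])

```text
clock: 19.6
position: [0.5021, 0.096, 0.0825]
ee_rot: [0.615, 0.789, 0.0, 0.0]
ft_force: [0.2, 0.9, -1.0]
grip_width: 0.65
grasp_force: 11.1
```

```bash
python3 st.py
```

```text
19.6 s,y,zc 99.96795641863095 -0.20201811600440397 83.8079569315204 Ftool [0.8 0.4 1. ] T [-0.0012  0.0453  0.0154] 0.6502846978201244 11.052213314396795
```

jog_arm([
  {"gripper":0.65,"offset":[0.0015,0,0],"rotation":[0,0,0]},
  {"gripper":0.65,"offset":[0.001,0,0],"rotation":[0,0,0]},
  {"gripper":0.65,"offset":[0,0,0],"rotation":[0,0,0]},
])

```text
clock: 19.9
position: [0.5015, 0.0983, 0.0825]
ee_rot: [0.615, 0.789, 0.0, -0.0]
ft_force: [-0.7, 1.2, -0.5]
grip_width: 0.656
grasp_force: 11.1
```

```bash
python3 st.py
```

```text
19.9 s,y,zc 102.42470557476108 -0.21207994976038533 83.79728074746924 Ftool [ 1.3 -0.4  0.5] T [-0.0002  0.0286  0.0132] 0.6556166581155239 11.05202800623374
```

jog_arm([
  {"gripper":0.65,"offset":[0.001,0,0],"rotation":[0,0,0]},
  {"gripper":0.65,"offset":[0.001,0,0],"rotation":[0,0,0]},
  {"gripper":0.65,"offset":[0,0,0],"rotation":[0,0,0]},
])

```text
clock: 20.2
position: [0.501, 0.1002, 0.0825]
ee_rot: [0.615, 0.789, -0.0, -0.0]
ft_force: [0.5, -0.3, -0.8]
grip_width: 0.652
grasp_force: 11.1
```

```bash
python3 st.py
```

```text
20.2 s,y,zc 104.37792682625287 -0.215330876061445 83.78822420083075 Ftool [-0.4  0.4  0.8] T [-0.0332  0.0287 -0.0125] 0.6516549906080918 11.051901998289395
```

jog_arm([
  {"gripper":0.65,"offset":[0.001,0,0],"rotation":[0,0,0]},
  {"gripper":0.65,"offset":[0.001,0,0],"rotation":[0,0,0]},
  {"gripper":0.65,"offset":[0,0,0],"rotation":[0,0,0]},
])

```text
clock: 20.5
position: [0.5005, 0.1022, 0.0825]
ee_rot: [0.615, 0.789, -0.0, 0.0]
ft_force: [0.4, 0.3, -0.3]
grip_width: 0.652
grasp_force: 11.1
```

```bash
python3 st.py
```

```text
20.5 s,y,zc 106.37083449520632 -0.23061600220255093 83.79446526519197 Ftool [0.2 0.5 0.3] T [0.0233 0.0056 0.0017] 0.6518787597881698 11.052186487941071
```

jog_arm([
  {"gripper":0.65,"offset":[0.001,0,0],"rotation":[0,0,0]},
  {"gripper":0.65,"offset":[0,0,0],"rotation":[0,0,0]},
])

```text
clock: 20.7
position: [0.5004, 0.1031, 0.0826]
ee_rot: [0.615, 0.788, 0.0, 0.0]
ft_force: [-0.3, 0.5, -0.8]
grip_width: 0.654
grasp_force: 11.1
```

```bash
python3 st.py
```

```text
20.7 s,y,zc 107.34627548534237 -0.11678392551377746 83.86182066963701 Ftool [ 0.6 -0.2  0.8] T [0.0056 0.0531 0.0248] 0.6543110035490601 11.083136991946958
```

jog_arm([
  {"gripper":0.65,"offset":[0.001,0,0],"rotation":[0,0,0]},
  {"gripper":0.65,"offset":[0,0,0],"rotation":[0,0,0]},
])

```text
clock: 20.9
position: [0.5002, 0.1041, 0.0826]
ee_rot: [0.615, 0.788, 0.0, 0.0]
ft_force: [-0.6, 0.1, -1.0]
grip_width: 0.656
grasp_force: 11.1
```

```bash
python3 st.py
```

```text
20.9 s,y,zc 108.29656734438785 -0.10708556802325381 83.8814355205845 Ftool [ 0.2 -0.6  1. ] T [-0.034   0.0191  0.0051] 0.6555715914649022 11.102184514165856
```

jog_arm([
  {"gripper":0.65,"offset":[0.001,0,0],"rotation":[0,0,0]},
  {"gripper":0.65,"offset":[0,0,0],"rotation":[0,0,0]},
])

```text
clock: 21.1
position: [0.5, 0.1051, 0.0826]
ee_rot: [0.615, 0.788, 0.0, 0.0]
ft_force: [-0.8, 1.1, 0.1]
grip_width: 0.65
grasp_force: 11.1
```

```bash
python3 st.py
```

```text
21.1 s,y,zc 109.32588958508164 -0.08085605849054828 83.89147541738714 Ftool [ 1.3 -0.5 -0.1] T [-0.105  -0.0037 -0.0198] 0.6504052116759724 11.123407482518815
```

jog_arm([
  {"gripper":0.65,"offset":[0.001,0,0],"rotation":[0,0,0]},
  {"gripper":0.65,"offset":[0,0,0],"rotation":[0,0,0]},
])

```text
clock: 21.3
position: [0.4997, 0.106, 0.0826]
ee_rot: [0.615, 0.788, 0.0, 0.0]
ft_force: [1.4, -1.3, -0.2]
grip_width: 0.652
grasp_force: 11.1
```

```bash
python3 st.py
```

```text
21.3 s,y,zc 110.31481117528939 -0.10755570423511258 83.88503462256963 Ftool [-1.6  1.1  0.2] T [-0.1474 -0.0456 -0.0251] 0.6518660897320586 11.14297724707285
```

jog_arm([
  {"gripper":0.65,"offset":[0.001,0,0],"rotation":[0,0,0]},
  {"gripper":0.65,"offset":[0,0,0],"rotation":[0,0,0]},
])

```text
clock: 21.5
position: [0.4995, 0.107, 0.0826]
ee_rot: [0.615, 0.789, 0.0, 0.0]
ft_force: [0.4, 0.3, 0.3]
grip_width: 0.654
grasp_force: 11.2
```

```bash
python3 st.py
```

```text
21.5 s,y,zc 111.3610851255124 -0.10097161140176726 83.87008263510772 Ftool [ 0.2  0.5 -0.3] T [-0.2487  0.0027  0.0427] 0.6537091954309958 11.159518997592386
```

jog_arm([
  {"gripper":0.65,"offset":[0.001,0,0],"rotation":[0,0,0]},
  {"gripper":0.65,"offset":[0,0,0],"rotation":[0,0,0]},
])

```text
clock: 21.7
position: [0.4992, 0.108, 0.0826]
ee_rot: [0.615, 0.788, 0.0, 0.0]
ft_force: [0.5, 0.0, 0.1]
grip_width: 0.654
grasp_force: 11.2
```

```bash
python3 st.py
python3 - <<'E'
from h import *
cv2.imwrite("pics/w7.png",imaging.camera("wrist"))
im=cv2.imread("pics/w7.png");g=im.sum(2)//3
for x in (215,225,235): print(x,g[130:290:4,x])
E
```

```text
21.7 s,y,zc 112.33824937110391 -0.12069457943780457 83.87418965307229 Ftool [-0.1  0.5 -0.1] T [-0.2442  0.0352  0.0067] 0.6543810945185378 11.174225407303311
215 [157 158 158 158 158 158 159 106 126 125 127 127 127 129 129 130 132  71
  81  80  81  79  80  81  14   5   7   3  83  51  64  46  56  57  54  48
  56  48  77  93]
225 [157 157 159 158 158 158 160 102 128 128 127 127 127 128 132 107  63  61
  62  60  60  72  58  60  60 114 117 103  10  17  63  61  55  71  60  48
  65  47  46  85]
235 [158 158 159 158 158 158 158  94 125 125 124 125  54  61  60  58  56  57
  59  61  60  74  59  59  63  59 131 127 103  14  16  68  61  36  97  63
  44  81  54  42]
```

Run:
```python
from h import *
o=manip.get_obs();M=R.from_quat(o["ee_rot"]).as_matrix();P=o["position"]
im=cv2.imread("pics/w7.png")
q=lambda x,y,z:proj("wrist",P+M@np.array([x,y,z]),o).round(1)
for x in(-.012,0,.012,.016,.02,.03): print("roll-top h28",x,q(x,0,-.0025-.028),"disc-top h21",q(x,0,-.0025-.021),"axle",q(x,0,-.0025-.004))
for x in(253,240):
  for r in range(200,345,2): print(r,im[r,x],end=" ")
  print()
```

```text
roll-top h28 -0.012 [251.7 313.9] disc-top h21 [251.8 303.2] axle [252.  281.1]
roll-top h28 0 [251.7 292.6] disc-top h21 [251.7 282.7] axle [251.9 262.3]
roll-top h28 0.012 [251.6 270. ] disc-top h21 [251.7 260.9] axle [251.9 242.4]
roll-top h28 0.016 [251.6 262.1] disc-top h21 [251.7 253.3] axle [251.9 235.5]
roll-top h28 0.02 [251.6 254. ] disc-top h21 [251.6 245.6] axle [251.8 228.5]
roll-top h28 0.03 [251.5 233.1] disc-top h21 [251.6 225.6] axle [251.8 210.4]
200 [18 16 17] 202 [24 23 23] 204 [66 63 64] 206 [64 62 63] 208 [24 23 22] 210 [28 27 27] 212 [34 33 33] 214 [61 58 60] 216 [58 56 57] 218 [60 56 58] 220 [59 56 57] 222 [59 55 57] 224 [59 56 57] 226 [58 55 56] 228 [59 56 57] 230 [60 56 57] 232 [59 56 56] 234 [58 55 56] 236 [100 101  98] 238 [133 134 133] 240 [132 134 132] 242 [132 133 130] 244 [136 137 134] 246 [0 0 0] 248 [11 11 11] 250 [23 22 22] 252 [20 17 18] 254 [20 18 19] 256 [54 54 53] 258 [60 61 60] 260 [60 61 60] 262 [60 60 59] 264 [60 61 60] 266 [48 50 49] 268 [138 140 138] 270 [57 66 70] 272 [32 42 46] 274 [43 52 55] 276 [79 88 91] 278 [38 48 53] 280 [74 78 79] 2
[... 1009 characters left out ...]
[60 61 59] 262 [59 61 58] 264 [48 50 49] 266 [140 143 139] 268 [59 64 65] 270 [85 95 99] 272 [50 63 69] 274 [103 104 104] 276 [38 48 52] 278 [50 53 54] 280 [42 50 55] 282 [39 48 53] 284 [70 74 75] 286 [37 46 50] 288 [69 84 91] 290 [ 78  95 104] 292 [88 94 96] 294 [100 107 110] 296 [100 107 110] 298 [ 96 102 105] 300 [100 108 110] 302 [ 98 105 108] 304 [ 98 105 107] 306 [ 98 104 106] 308 [ 97 104 106] 310 [106 113 116] 312 [105 113 115] 314 [104 110 113] 316 [102 109 113] 318 [104 110 114] 320 [106 112 116] 322 [105 112 115] 324 [106 113 116] 326 [101 107 111] 328 [108 113 116] 330 [68 87 96] 332 [162 169 167] 334 [154 161 160] 336 [179 186 185] 338 [0 0 0] 340 [6 5 7] 342 [8 5 6] 344 [7 6 5]
```

The roll slid back about 10 mm in the fingers during the bend, so a gap of roughly 6.4 mm to the disc remains. That explains why I've felt no contact. Before pushing on, I'll check that the upright clears the fingers.

Run:
```python
from h import *
im=cv2.imread("pics/w7.png");g=im.sum(2)//3
for r in (210,225,240,250,260): print(r,g[r,150:356:4])
o=manip.get_obs();M=R.from_quat(o["ee_rot"]).as_matrix();P=o["position"]
q=lambda x,y,z:proj("wrist",P+M@np.array([x,y,z]),o).round(1)
print(q(.015,.028,0),q(.015,-.028,0),q(.02,.021,-.0025),q(.011,.028,.011),q(.011,-.028,.011))
```

```text
210 [158 159 158 158 158 129 128 126 125 125  81  38  37  80  80  81  79  79
  62  59  60  58  41  49  37  29  27  20  17  34  26  37  43  42  43  67
  83  83  82  69  32  73  76  99  99 100  99  99 170 158 158 158]
225 [158 159 159 159 159 156 113 126 124 123 105  37  34  79  83  82  80  98
  70  60  60  61  61  35  56  58  56  57  59  59  46  43  45  60  60  61
  69  81  83  28  36  77 101 100  99 100 100  99 100  99  99  99]
240 [159 159 159 158 159 159 125 128 126 123  67  60  63   5  85  80  35  13
  11   0 104 125 128 130 131 131 132 128 124 118 111 101  94  36   4  10
   0  84  61   6  60  59 104 100  99 100 100 100 100 100  99 101]
250 [159 159 159 159 159 158 119   2  12  64  59  61   5   4  91  44  62  58
  60  48  13  14  17  18  20  25  21  22  19  16  13  13   9   2  67  58
  58  70   0   8   9  60  58   0   6  26 101 100 100 100 100  99]
260 [158 158 159 159 159 161   7   9  63  57  62  10   7  21  51  48  58  48
  64 111  56  40  60  59  59  59  59  60  59  59  59  59  59  56  79  64
  62  66  64   5   9   3  59  59  28   6   3 103 100 100 100 101]
[303.9 231.4] [199.9 231.4] [291.9 225. ] [300.2 228.8] [203.9 228.8]
```

jog_arm([
  {"gripper":0.648,"offset":[0.001,0,0],"rotation":[0,0,0]},
  {"gripper":0.648,"offset":[0.001,0,0],"rotation":[0,0,0]},
  {"gripper":0.648,"offset":[0,0,0],"rotation":[0,0,0]},
])

```text
clock: 22.05
position: [0.4987, 0.11, 0.0826]
ee_rot: [0.615, 0.788, 0.0, 0.0]
ft_force: [1.5, 0.1, 0.4]
grip_width: 0.651
grasp_force: 14.2
```

```bash
python3 st.py
```

```text
22.05 s,y,zc 114.38289885474292 -0.10458326579598408 83.88182421541454 Ftool [-0.2  1.5 -0.4] T [-0.2584 -0.0415 -0.0022] 0.6509072575098924 14.233970499190036
```

jog_arm([
  {"gripper":0.648,"offset":[0.001,0,0],"rotation":[0,0,0]},
  {"gripper":0.648,"offset":[0.001,0,0],"rotation":[0,0,0]},
  {"gripper":0.648,"offset":[0,0,0],"rotation":[0,0,0]},
])

```text
clock: 22.35
position: [0.4982, 0.1119, 0.0826]
ee_rot: [0.615, 0.789, 0.0, 0.0]
ft_force: [1.1, -0.9, 1.4]
grip_width: 0.647
grasp_force: 14.3
```

```bash
python3 st.py
```

```text
22.35 s,y,zc 116.38008309266527 -0.10435322573417018 83.8898634268779 Ftool [-1.1  0.9 -1.4] T [-0.3293 -0.0184  0.0193] 0.6473804229942086 14.25613297149539
```

jog_arm([
  {"gripper":0.648,"offset":[0.001,0,0],"rotation":[0,0,0]},
  {"gripper":0.648,"offset":[0,0,0],"rotation":[0,0,0]},
])

```text
clock: 22.55
position: [0.498, 0.1127, 0.0826]
ee_rot: [0.615, 0.788, 0.0, 0.0]
ft_force: [2.5, -0.3, 1.2]
grip_width: 0.656
grasp_force: 14.3
```

```bash
python3 st.py
```

```text
22.55 s,y,zc 117.24462104424461 -0.10842703726839871 83.85940319105201 Ftool [-0.9  2.3 -1.2] T [-0.3614 -0.1676  0.0149] 0.6556156074718059 14.266558352974243
```

jog_arm([
  {"gripper":0.648,"offset":[0.001,0,0],"rotation":[0,0,0]},
  {"gripper":0.648,"offset":[0,0,0],"rotation":[0,0,0]},
])

```text
clock: 22.75
position: [0.4978, 0.1134, 0.0825]
ee_rot: [0.615, 0.788, -0.0, 0.0]
ft_force: [2.9, -1.9, 0.2]
grip_width: 0.653
grasp_force: 14.3
```

```bash
python3 st.py
cat > edge.py <<'E'
# roll position in tool x from top edges of the roll in column 240..246, and disc edge
from h import *
from scipy.optimize import brentq
import sys
o=manip.get_obs();M=R.from_quat(o["ee_rot"]).as_matrix();P=o["position"]
im=imaging.camera("wrist");cv2.imwrite("pics/%s.png"%sys.argv[1],im)
X=lambda row,h:brentq(lambda x:proj("wrist",P+M@np.array([x,0,-.0025-h]),o)[1]-row,-.05,.06)*1e3
for r in range(250,345): print(r,int(im[r,251].mean()),im[r,251].ptp() if hasattr(im,'ptp') else int(np.ptp(im[r,251])),end=" | ")
print()
print({r:(round(X(r,.028),1),round(X(r,.021),1)) for r in range(260,335,4)})
E
python3 edge.py w8
```

```text
22.75 s,y,zc 117.94545282769948 -0.1330068155056411 83.83970311261372 Ftool [-2.5  2.4 -0.2] T [-0.4429 -0.4503  0.0378] 0.6527771403592602 14.257974022475537
250 131 2 | 251 131 3 | 252 128 3 | 253 129 2 | 254 132 1 | 255 135 3 | 256 22 1 | 257 0 0 | 258 7 1 | 259 10 3 | 260 18 1 | 261 23 2 | 262 19 2 | 263 16 1 | 264 16 1 | 265 11 1 | 266 22 1 | 267 64 1 | 268 59 2 | 269 59 1 | 270 58 2 | 271 61 2 | 272 44 1 | 273 41 1 | 274 39 1 | 275 51 2 | 276 87 2 | 277 84 3 | 278 49 6 | 279 49 9 | 280 54 3 | 281 66 13 | 282 46 14 | 283 47 14 | 284 54 8 | 285 60 3 | 286 66 14 | 287 44 13 | 288 41 11 | 289 75 19 | 290 98 26 | 291 94 24 | 292 94 24 | 293 95 25 | 294 94 24 | 295 94 25 | 296 95 25 | 297 95 25 | 298 92 25 | 299 86 25 | 300 152 29 | 301 155 28 | 302 152 28 | 303 152 29 | 304 152 28 | 305 154 30 | 306 146 28 | 307 148 27 | 308 147 28 | 309 148 29 | 310 151 28 | 311 83 24 | 312 85 23 | 313 86 24 | 314 88 24 | 315 91 24 | 316 94 23 | 317 93 24 | 318 93 24 | 319 94 24 | 320 93 24 | 321 93 24 | 322 92 25 | 323 94 24 | 324 94 24 | 325 93 24 | 326 94 24 | 327 93 24 | 328 93 24 | 329 94 24 | 330 93 24 | 331 89 28 | 332 119 4 | 333 131 4 | 334 128 3 | 335 128 3 | 336 128 3 | 337 130 3 | 338 140 2 | 339 77 1 | 340 0 0 | 341 5 1 | 342 4 2 | 343 9 0 | 344 5 0 | 
{260: (17.0, 12.5), 264: (15.0, 10.3), 268: (13.0, 8.2), 272: (11.0, 6.0), 276: (8.9, 3.8), 280: (6.8, 1.5), 284: (4.7, -0.8), 288: (2.5, -3.0), 292: (0.3, -5.4), 296: (-1.9, -7.7), 300: (-4.1, -10.1), 304: (-6.3, -12.5), 308: (-8.6, -14.9), 312: (-10.9, -17.4), 316: (-13.2, -19.9), 320: (-15.6, -22.4), 324: (-18.0, -24.9), 328: (-20.4, -27.5), 332: (-22.8, -30.1)}
```

jog_arm([
  {"gripper":0.648,"offset":[0.0005,0.0004,0],"rotation":[0,0,0]},
  {"gripper":0.648,"offset":[0.0005,0,0],"rotation":[0,0,0]},
  {"gripper":0.648,"offset":[0,0,0],"rotation":[0,0,0]},
  {"gripper":0.648,"offset":[0,0,0],"rotation":[0,0,0]},
])

```text
clock: 23.2
position: [0.4977, 0.1145, 0.0824]
ee_rot: [0.615, 0.788, -0.0, 0.0]
ft_force: [0.6, -4.1, 2.2]
grip_width: 0.65
grasp_force: 14.3
```

```bash
python3 st.py;python3 edge.py w9 | tr '|' '\n' | awk '$1>=264&&$1<=292' | tr '\n' '|'
```

```text
23.2 s,y,zc 119.0308339157106 0.026525087860359172 83.73264622763898 Ftool [-4.1 -0.5 -2.2] T [-0.0546 -0.7035 -0.0056] 0.650143974125579 14.331375844194554
 264 20 1 | 265 17 1 | 266 17 1 | 267 16 2 | 268 20 1 | 269 65 1 | 270 59 1 | 271 58 1 | 272 60 2 | 273 61 2 | 274 58 2 | 275 33 0 | 276 72 1 | 277 86 3 | 278 71 2 | 279 44 14 | 280 53 4 | 281 87 8 | 282 43 15 | 283 46 15 | 284 49 13 | 285 58 4 | 286 92 9 | 287 44 14 | 288 45 13 | 289 42 12 | 290 101 26 | 291 96 24 | 292 93 24 |
```

Disc contact is confirmed: force rises about 1.5 N/mm, and the roll and disc edges now move together. I'll ease back most of the compression, then let go gently.

jog_arm([
  {"gripper":0.648,"offset":[-0.0008,0,-0.0003],"rotation":[0,0,0]},
  {"gripper":0.648,"offset":[-0.0007,0,-0.0003],"rotation":[0,0,0]},
  {"gripper":0.648,"offset":[0,0,0],"rotation":[0,0,0]},
  {"gripper":0.648,"offset":[0,0,0],"rotation":[0,0,0]},
  {"gripper":0.648,"offset":[0,0,0],"rotation":[0,0,0]},
  {"gripper":0.648,"offset":[0,0,0],"rotation":[0,0,0]},
])

```text
clock: 23.85
position: [0.498, 0.1133, 0.083]
ee_rot: [0.615, 0.788, -0.0, -0.0]
ft_force: [-0.2, -1.1, -1.7]
grip_width: 0.647
grasp_force: 14.3
```

```bash
python3 st.py;python3 edge.py w10 | tr '|' '\n' | awk '($1>=264&&$1<=292)||($1>325&&$1<334)' | tr '\n' '|'
```

```text
23.85 s,y,zc 117.77683445779711 0.0021199198793232037 84.27303782196189 Ftool [-1.  -0.5  1.7] T [ 0.0319 -0.1559 -0.0332] 0.6467098388809439 14.269765742355958
 264 14 2 | 265 19 0 | 266 65 2 | 267 58 1 | 268 58 2 | 269 59 1 | 270 61 0 | 271 45 2 | 272 41 2 | 273 40 0 | 274 37 1 | 275 85 1 | 276 84 1 | 277 60 5 | 278 43 17 | 279 51 6 | 280 73 5 | 281 46 14 | 282 47 13 | 283 45 14 | 284 57 5 | 285 78 6 | 286 46 13 | 287 46 13 | 288 40 12 | 289 90 24 | 290 97 26 | 291 95 25 | 292 94 24 | 326 93 24 | 327 93 24 | 328 93 24 | 329 93 24 | 330 93 25 | 331 88 29 | 332 133 6 | 333 130 4 |
```

jog_arm([
  {"gripper":0.655,"offset":[0,0,0],"rotation":[0,0,0]},
  {"gripper":0.66,"offset":[0,0,0],"rotation":[0,0,0]},
  {"gripper":0.665,"offset":[0,0,0],"rotation":[0,0,0]},
  {"gripper":0.67,"offset":[0,0,0],"rotation":[0,0,0]},
  {"gripper":0.68,"offset":[0,0,0],"rotation":[0,0,0]},
  {"gripper":0.72,"offset":[0,0,0],"rotation":[0,0,0]},
  {"gripper":0.9,"offset":[0,0,0],"rotation":[0,0,0]},
  {"gripper":0.9,"offset":[0,0,0],"rotation":[0,0,0]},
  {"gripper":0.9,"offset":[0,0,0],"rotation":[0,0,0]},
  {"gripper":0.9,"offset":[0,0,0],"rotation":[0,0,0]},
])

```text
clock: 24.9
position: [0.4982, 0.1132, 0.0831]
ee_rot: [0.615, 0.788, -0.0, 0.0]
ft_force: [-0.6, -0.1, -0.2]
grip_width: 0.904
grasp_force: 0.0
```

```bash
python3 st.py;python3 edge.py w11 | tr '|' '\n' | awk '($1>=264&&$1<=294)||($1>322&&$1<336)' | tr '\n' '|'
```

```text
24.9 s,y,zc 117.69066271208968 0.16696589844769533 84.3937984192755 Ftool [ 0.1 -0.6  0.2] T [-0.0161 -0.0557 -0.0138] 0.9037364922154331 0.0
 264 11 2 | 265 33 0 | 266 61 1 | 267 58 0 | 268 56 1 | 269 58 2 | 270 57 1 | 271 57 0 | 272 58 2 | 273 57 1 | 274 51 2 | 275 78 2 | 276 143 2 | 277 85 1 | 278 65 4 | 279 46 16 | 280 49 14 | 281 49 16 | 282 57 3 | 283 74 5 | 284 47 15 | 285 50 14 | 286 49 15 | 287 52 12 | 288 62 4 | 289 74 9 | 290 47 15 | 291 49 14 | 292 44 13 | 293 76 20 | 294 94 25 | 323 90 25 | 324 91 23 | 325 91 23 | 326 89 24 | 327 90 24 | 328 89 24 | 329 90 24 | 330 88 25 | 331 92 20 | 332 130 5 | 333 125 2 | 334 123 2 | 335 123 2 |
```

The roll is released. Its top leans back about 3°, with the lower rim on the felt. I'll retract, close the fingers and nudge the upper rear face lightly to seat it flush.

jog_arm([
  {"gripper":0.9,"offset":[0,0,-0.02],"rotation":[0,0,0]},
  {"gripper":0.9,"offset":[0,0,-0.025],"rotation":[0,0,0]},
  {"gripper":0.9,"offset":[0,0,-0.025],"rotation":[0,0,0]},
  {"gripper":0.5,"offset":[-0.02,0,0],"rotation":[0,0,0]},
  {"gripper":0,"offset":[-0.025,0,0],"rotation":[0,0,0]},
  {"gripper":0,"offset":[0,0,0],"rotation":[0,0,0]},
  {"gripper":0,"offset":[0,0,0],"rotation":[0,0,0]},
  {"gripper":0,"offset":[0,0,0],"rotation":[0,0,0]},
  {"gripper":0,"offset":[0,0,0.02],"rotation":[0,0,0]},
  {"gripper":0,"offset":[0,0,0.02],"rotation":[0,0,0]},
  {"gripper":0,"offset":[0,0,0.004],"rotation":[0,0,0]},
  {"gripper":0,"offset":[0,0,0],"rotation":[0,0,0]},
], newtons=20)

```text
clock: 26.15
position: [0.5087, 0.0703, 0.1088]
ee_rot: [0.615, 0.789, -0.0, -0.001]
ft_force: [0.1, -0.4, 0.1]
grip_width: 0.006
grasp_force: 0.0
```

jog_arm([
  {"gripper":0,"offset":[0.003,0,0],"rotation":[0,0,0]},
  {"gripper":0,"offset":[0.003,0,0],"rotation":[0,0,0]},
  {"gripper":0,"offset":[0.002,0,0],"rotation":[0,0,0]},
  {"gripper":0,"offset":[0.002,0,0],"rotation":[0,0,0]},
  {"gripper":0,"offset":[0,0,0],"rotation":[0,0,0]},
])

```text
clock: 26.65
position: [0.5068, 0.0797, 0.1094]
ee_rot: [0.615, 0.789, 0.0, 0.0]
ft_force: [0.0, 0.1, -0.3]
grip_width: -0.003
grasp_force: 0.0
```

```bash
python3 st.py
```

```text
26.65 s,y,zc 83.04194080211467 0.3659411145588299 110.66546235900638 Ftool [0.1 0.  0.3] T [0.0476 0.0569 0.0172] -0.0029803357429512285 0.0
```

jog_arm([
  {"gripper":0,"offset":[0.001,0,0],"rotation":[0,0,0]},
  {"gripper":0,"offset":[0.001,0,0],"rotation":[0,0,0]},
  {"gripper":0,"offset":[0,0,0],"rotation":[0,0,0]},
])

```text
clock: 26.95
position: [0.5063, 0.0811, 0.1091]
ee_rot: [0.615, 0.788, -0.0, 0.0]
ft_force: [-0.1, -0.3, 1.3]
grip_width: 0.001
grasp_force: 0.3
```

jog_arm([
  {"gripper":0,"offset":[0.001,0,0],"rotation":[0,0,0]},
  {"gripper":0,"offset":[0,0,0],"rotation":[0,0,0]},
])

```text
clock: 27.15
position: [0.5061, 0.0819, 0.1091]
ee_rot: [0.615, 0.788, -0.0, 0.0]
ft_force: [0.5, -3.0, 0.4]
grip_width: 0.001
grasp_force: 1.1
```

jog_arm([
  {"gripper":0,"offset":[0.001,0,0],"rotation":[0,0,0]},
  {"gripper":0,"offset":[0,0,0],"rotation":[0,0,0]},
])

```text
clock: 27.35
position: [0.5059, 0.0828, 0.1092]
ee_rot: [0.615, 0.788, -0.0, 0.0]
ft_force: [0.8, -3.6, 1.5]
grip_width: 0.001
grasp_force: 1.8
```

jog_arm([
  {"gripper":0,"offset":[0.001,0,0],"rotation":[0,0,0]},
  {"gripper":0,"offset":[0,0,0],"rotation":[0,0,0]},
])

```text
clock: 27.55
position: [0.5057, 0.0838, 0.1092]
ee_rot: [0.615, 0.788, -0.0, 0.0]
ft_force: [0.7, -5.4, 2.0]
grip_width: 0.003
grasp_force: 2.4
```

```bash
python3 st.py
```

```text
27.55 s,y,zc 87.27890128393818 0.2750643865133529 110.47349057944555 Ftool [-5.4 -0.6 -2. ] T [ 0.0149 -0.9859  0.0062] 0.0027276727264973393 2.3933744198279783
```

jog_arm([
  {"gripper":0,"offset":[-0.001,0,0],"rotation":[0,0,0]},
  {"gripper":0,"offset":[-0.001,0,0],"rotation":[0,0,0]},
  {"gripper":0,"offset":[-0.001,0,0],"rotation":[0,0,0]},
  {"gripper":0,"offset":[-0.004,0,0],"rotation":[0,0,0]},
  {"gripper":0,"offset":[-0.01,0,0],"rotation":[0,0,0]},
  {"gripper":0,"offset":[0,0,-0.03],"rotation":[0,0,0]},
  {"gripper":0,"offset":[0,0,-0.03],"rotation":[0,0,0]},
  {"gripper":0,"offset":[0,0,0],"rotation":[0,0,0]},
  {"gripper":0,"offset":[0,0,0],"rotation":[0,0,0]},
])

```text
clock: 28.45
position: [0.51, 0.067, 0.1694]
ee_rot: [0.615, 0.788, 0.0, 0.001]
ft_force: [0.6, -0.0, 0.3]
grip_width: 0.001
grasp_force: 0.0
```

Run:
```python
from h import *
o=manip.get_obs();M=R.from_quat(o["ee_rot"]).as_matrix();P=o["position"];print(P,M.T@o["ft_force"])
im=imaging.camera("wrist");cv2.imwrite("pics/w12.png",im)
ex=np.array([.2419,-.9703,0]);ref=np.array([.5265,-.0010,0])
# s of each column pixel on heights roll top (.113) and disc top (.106)
for r in range(100,260):
    s=[-(plane("wrist",(252,r),z,o)-ref)@ex*1e3 for z in(.1125,.106)]
    if 80<s[0]<125: print(r,round(s[0],1),round(s[1],1),int(im[r,252].mean()),int(np.ptp(im[r,252])),end=" | ")
```

```text
[0.51000977 0.06702327 0.1693766 ] [-0.20372852  0.61457532 -0.28487757]
141 124.9 123.9 163 3 | 142 124.2 123.2 46 0 | 143 123.5 122.5 48 1 | 144 122.8 121.8 79 2 | 145 122.1 121.0 139 3 | 146 121.4 120.3 112 2 | 147 120.7 119.6 72 4 | 148 120.0 118.9 83 9 | 149 119.3 118.2 90 5 | 150 118.6 117.4 74 15 | 151 117.9 116.7 154 33 | 152 117.2 116.0 146 29 | 153 116.5 115.3 145 29 | 154 115.8 114.5 145 29 | 155 115.1 113.8 145 28 | 156 114.4 113.1 145 29 | 157 113.7 112.3 145 29 | 158 113.0 111.6 145 29 | 159 112.3 110.9 144 28 | 160 111.6 110.1 145 29 | 161 110.8 109.4 145 30 | 162 110.1 108.6 144 29 | 163 109.4 107.9 144 29 | 164 108.7 107.1 144 29 | 165 108.0 106.4 145 29 | 166 107.2 105.6 145 28 | 167 106.5 104.9 145 29 | 168 105.8 104.1 145 29 | 169 105.0 103.4 145 29 | 170 104.3 102.6 144 29 | 171 103.6 101.9 145 28 | 172 102.8 101.1 144 29 | 173 102.1 100.3 145 28 | 174 101.4 99.6 144 28 | 175 100.6 98.8 144 29 | 176 99.9 98.0 145 29 | 177 99.1 97.3 144 29 | 178 98.4 96.5 145 29 | 179 97.6 95.7 144 29 | 180 96.9 94.9 145 28 | 181 96.1 94.2 146 31 | 182 95.4 93.4 142 24 | 183 94.6 92.6 122 6 | 184 93.9 91.8 124 3 | 185 93.1 91.0 125 2 | 186 92.3 90.2 125 3 | 187 91.6 89.4 125 2 | 188 90.8 88.7 125 3 | 189 90.0 87.9 124 2 | 190 89.3 87.1 124 3 | 191 88.5 86.3 125 2 | 192 87.7 85.5 125 2 | 193 86.9 84.7 124 3 | 194 86.2 83.9 123 3 | 195 85.4 83.0 124 2 | 196 84.6 82.2 125 2 | 197 83.8 81.4 124 2 | 198 83.0 80.6 124 2 | 199 82.2 79.8 124 3 | 200 81.5 79.0 125 2 | 201 80.7 78.2 124 1 |
```

```bash
python3 -c "
from workcell import workorder
print(workorder.hand_in())"
```

```text
the job is handed in; nothing more can be done
None
```

I threaded the label roll round the bend, slid it onto the hub against the brake disc, let it go and handed the job in at about 28 s. My last measurement, from the wrist camera and good to about 1 mm, put the roll nearly level, with up to about 1 mm between its face and the disc. In the bend it slid back about 10 mm in the fingers but was never dropped.

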